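Test ink sticks on the knife-edge balance

TASK

First move the tall dropper bottle out of the white tray and stand it upright on the round cork coaster, without tipping it; then test the two black ink sticks from the sloping rack one at a time, laying each lengthwise between the blue stops of the knife-edge balance, letting go of it for about a second and watching the beam settle. A stick that leaves the beam about level goes flat into the white tray, one that tips the beam right down at one end is hollow-cast and goes flat into the red tray; put each away before testing the next. Set the brittle sticks down, do not drop them, and do not disturb the glass cup, the ink pot or the tumbler.

Things in the scene. Friction and masses are not known exactly. Their poses are not given: they have to be found in the camera images.
- stick_1: black bar-shaped ink stick, gold patch, 26 (x) x 110 (y) x 18 mm (z), 60 to 95 g; origin: centre of its underside, z out through the top. It starts on the sloping rack, tilted 30 degrees about its y: z leans towards the robot, x points up the slope. Grip across the 26 mm, mid-length, tool square to the slope. Its mass may be central or well off-centre along y (14 mm); no outward sign
- stick_2: the other black ink stick, same size, look and frame as stick_1; its mass too may be central or well off-centre along its y
- rack: fixed wooden rack; origin on the table under its middle, x away from the robot, y along it. A 100 x 290 mm board slopes up at 30 degrees along +x, its top face 50 mm above the table in the middle. The sticks lie on it end to end, centres about 140 mm apart, each kept from sliding by two pegs 10 mm high below its ends, 45 mm either side of its middle; the space between is free for a finger
- balance: fixed base of the knife-edge balance: dark steel plate 90 (x) x 170 (y) x 12 mm with a central post carrying the brass knife edge; origin on the table under the knife edge, which runs along x; the beam runs along y. A slim white scale plate with a red level mark stands 117 mm out at either end, 94 mm high
- beam_mid (a point): middle of the beam's top face, over the knife edge, 77 mm above the table when level; x across the beam, y along it, z out of its top face. Aluminium beam 20 mm wide (narrower than a stick), 210 mm long, 8 mm thick, red ends. Two blue stops, 10 mm high, leaning outwards, leave about 118 mm between them, so that a stick fits in lengthwise with 4 mm to spare at each end
- beam (a joint): tilt of the beam about its x axis, rad; 0 is level, limits -0.18 and +0.18. Weakly sprung to level, settles in under 1 s. With a central-mass stick between the stops its size is below 0.10, below 0.05 if well centred; with an off-centre stick above 0.12, normally at a limit
- tray_store: fixed white tray for sound sticks, outside 140 (x) x 170 (y) x 22 mm, walls and floor 4 mm; origin: centre of its underside
- tray_reject: fixed red tray for hollow-cast sticks, same size and frame as tray_store
- bottle: tall top-heavy dropper bottle, about 130 g, standing in the white tray; origin: centre of its underside, z up. Amber body 34 mm in diameter up to 75 mm, shoulder to 92 mm, heavy brass collar 26 mm in diameter from 92 to 124 mm (grip here), black rubber bulb 18 mm in diameter to 153 mm
- coaster: fixed round cork coaster, 90 mm in diameter, 6 mm thick; origin: centre of its underside
- glass_cup: small green glass cup, 52 mm across, 34 mm high, loose; leave alone; origin: centre of its underside
- ink_pot: small black ink pot, 40 mm across, 40 mm high, loose; leave alone; origin: centre of its underside
- tumbler: clear glass tumbler, 70 mm across, 85 mm high, loose; leave alone; origin: centre of its underside
Things that resemble listed ones, but are neither listed nor needed, are in the scene too. What is shaped like the stick_1 but purple is not meant.

How it is judged:
By the outcome, as a careful person would: the job done as asked, in the order asked, and still so for the second after the job is handed in, with the robot touching nothing.
It also fails if it takes over 72 s, if anything falls off the work surface, if the arm or the gripper's body presses on something with over 40 N, if the wrist force passes 120 N, or if a joint passes its speed limit or range.

ROBOT

A 6-joint arm with a two-finger parallel gripper is mounted at the origin on the work surface. World frame = base frame: x ahead of the robot, y to its left, z up, the work surface at z = 0. Lengths are in mm, angles in rad, forces in N, time in s.
With the tool pointing down it reaches from about 275 to 1000 mm from the base axis. Payload 8.4 kg.
Tool frame: the origin (TCP) lies midway between the tips of the shut fingers; the grasp point (between the pads) lies 19 mm behind it; z points along the fingers, y is the line along which they close (so a half turn about z gives the same grasp; the last joint's range is limited). The gripper opens to 85 mm and grips with 20 to 120 N. Pads are 22 mm wide; open, the fingers measure 114 mm over their backs; the gripper's body (76 mm by 85 mm) begins 54 mm behind the grasp point. The pads swing forward as they close: fully open they stand 13 mm farther back than shut.
Start: joints at [-1.237, 0.353, 1.633, -0, 1.155, -0.002], TCP at [205.951, -590.095, 231.281] pointing down, gripper open.
Joint ranges: [-2.63, 2.63], [-0.92, 2.1], [0.06, 2.66], [-1.3, 4.44], [0, 2.69], [-3.02, 3.02]. Speed limits (rad/s): [2.22, 2.22, 2.79, 3.14, 3.14, 3.14].

INTERFACE

Orientations are given as [roll, pitch, yaw] about the fixed x, y, z axes, in that order (R = Rz(yaw) Ry(pitch) Rx(roll)).
In Python, from rig import telemetry, optics, r gives the robot as it stands.
- The arm moves only by the tool play_rows, never from a script. Its arguments are lists of equal length, an entry for each row: "dp": the shift along the tool's x, y, z in units of 40 mm (1.0 is 40 mm), a list of three; "rot": the turn, a rotation vector about the tool's x, y, z in units of 6 degrees (1.0 is 6 degrees), a list of three. In form: {"dp": [[tx, ty, tz], ...], "rot": [[ax, ay, az], ...]}. A call has 1 to 5 rows; each row is the pose to reach, as a shift and turn from the pose commanded when the call began, along the tool's axes at that moment; what a row does not reach only later rows make up. A row lasts 1/12 s, in which the tool goes at most 41.7 mm and 7.16 degrees, less where a joint would pass 70% of its speed; a pose out of reach is approached as far as the arm can. A call with a gripper value outside its range is refused whole. "fingers" is the opening, from 0 (shut) to 1 (fully open), set as the call begins (left out, the last holds). The fingers move at their own pace and stop on an object; "grip_force" is the grip in N (left out, the last holds). Time passes only in rows, so rows that repeat a pose let the fingers close. It gives the time, the measured TCP pose, the force, the opening and the grip force at its end, in the units of the state.
- telemetry.sense(): the state, without advancing time (a new reading comes with each control period).
- optics.grab_frame(name): name is "scene" or "top" or "wrist"; returns a dict with "color" (384x512x3 uint8, red, green, blue), "mtx" (3x3 intrinsics, pixels), "R" (3x3) and "t" (3): a world point X has camera coordinates R X + t; the wrist camera has in their place "mount" (4x4, takes a point from camera to tool coordinates, whose origin is the TCP and whose axes are the flange's). Camera axes: x right, y down, z forward; pixel columns grow to the right and rows downward; lengths in mm; the calibration is good to about 2 mm. A picture is of the moment at which its call begins: read the wrist's pose just before it. There is no depth.
- r.sign_off(): hands the job in; it is judged then, once.
The state is a dict: "clock": time; "qpos": joint angles; "qvel": joint speeds; "joint_efforts": joint torques, N m; "eef_pos": TCP position; "tcp_rot": TCP orientation; "contact_force": force on the tool from outside, world axes, zero at the start; "wrist_torque": the same for the moment, N m; "opening": opening from 0.0 (shut) to 1.0 (fully open); "grasp_force": force on a finger pad.
Only numpy, scipy, OpenCV 4.12 (cv2) and the standard library are available. Lean on these libraries where they do the work, as an engineer would, in place of code of your own. Each camera call takes 0.05 s, during which the arm holds its last target. There are 200 camera calls.

## Working session

There is one attempt and no reset: what is moved stays moved. The work goes in short steps, Python scripts to look and compute and a tool call to move; the robot and the scene stay as the last step left them, time stands still between calls to the robot, and variables do not carry over. Pictures are saved under pics/ and viewed, at most 10 in all, crops included, and the job is handed in when it is done.

Besides the shell and the picture viewer there is one more tool, called after "Request:" as name(argument=value, ...) on one line, values as JSON. play_rows: Moves the arm, as the interface text tells. Its arguments: {"type":"object","properties":{"dp":{"type":"array"},"rot":{"type":"array"},"fingers":{"type":"number"},"grip_force":{"type":"number"}},"required":["dp","rot"]}

```bash
mkdir -p pics; python3 - <<'E'
from rig import telemetry, optics
import cv2,pickle
print(telemetry.sense())
d={}
for n in("scene","top"):
    f=optics.grab_frame(n); d[n]=f
    cv2.imwrite(f"pics/{n}0.png",cv2.resize(f["color"][...,::-1],(800,600),interpolation=cv2.INTER_CUBIC))
    print(n,f["mtx"],f["R"],f["t"])
pickle.dump(d,open("f0.pkl","wb"))
E
```

```text
{'clock': 0.0, 'qpos': array([-1.23740416e+00,  3.53646632e-01,  1.63415336e+00,  4.42961353e-05,
        1.15523151e+00, -2.39303671e-03]), 'qvel': array([-0.00027353,  0.00083612, -0.00025968,  0.00168812, -0.00141705,
       -0.00094746]), 'joint_efforts': array([ 1.59637406e-03, -6.05243325e+01, -3.42067230e+01,  1.93107344e-04,
        9.43457417e-03, -2.65802228e-06]), 'eef_pos': array([ 205.79828468, -589.61802476,  230.5544223 ]), 'tcp_rot': array([-3.14015391e+00, -4.39433290e-05,  3.35767257e-01]), 'contact_force': array([ 0.32090161, -0.94751585,  0.25076008]), 'wrist_torque': array([-0.02002716,  0.01104643,  0.00698517]), 'grasp_force': 0.0, 'opening': 0.9978565989090588}
scene [[467.37908072   0.         256.61972818]
 [  0.         467.37908072 188.20739925]
 [  0.           0.           1.        ]] [[-0.11751235  0.99306672 -0.00305701]
 [ 0.8545536   0.09955257 -0.5097327 ]
 [-0.50589425 -0.06251226 -0.8603274 ]] [-7.28434339e-01 -4.27999565e+02  1.41858141e+03]
top [[373.61991307   0.         261.40696229]
 [  0.         373.61991307 191.43667932]
 [  0.           0.           1.        ]] [[-0.01724935 -0.99977799  0.01210091]
 [-0.99340863  0.01576525 -0.11353747]
 [ 0.11332149 -0.0139796  -0.99346002]] [ 41.32150403 511.01824347 977.72310662]
```

View pics/scene0.png

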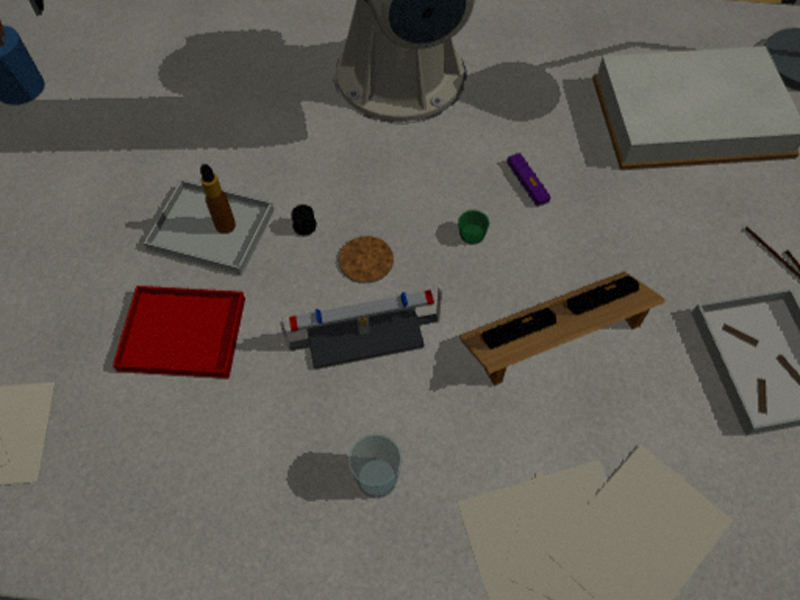

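View pics/top0.png

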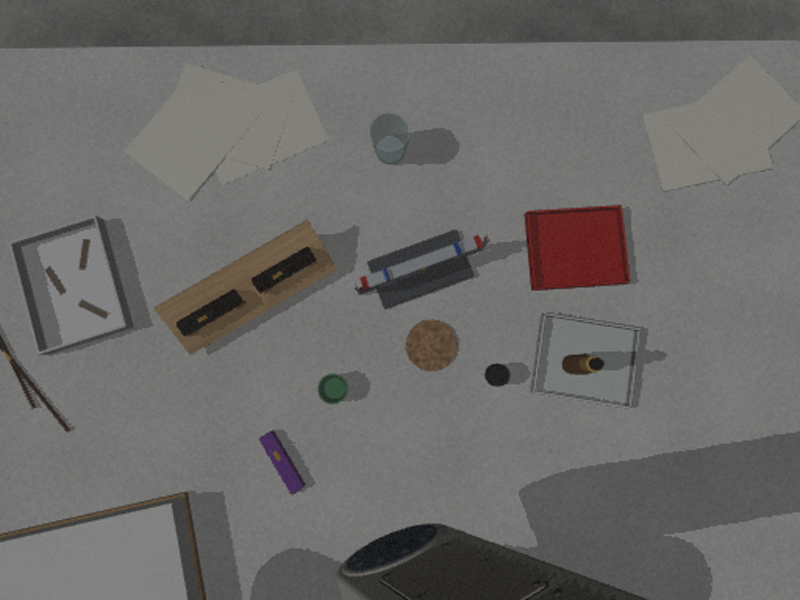

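The scene view shows the bottle in the white tray at (220,215). The red tray is at (180,330), the coaster at (365,258), the balance at (365,325), and the rack with two black sticks at (518,328) and (602,295). Both sticks have gold patches. Two look-alikes are not meant: the purple bar at (528,178) and the grey tray of brown bits at (760,360). The top view agrees: bottle (590,364), coaster (431,345), sticks (210,312) and (284,270), balance (422,268).

```bash
cat > h.py <<'E'
import numpy as np,cv2
from scipy.spatial.transform import Rotation as Ro
def ray(f,p):
    K,R,t=f["mtx"],np.array(f["R"]),np.array(f["t"])
    d=R.T@np.linalg.solve(K,[p[0],p[1],1.]); return -R.T@t,d/np.linalg.norm(d)
def plane(f,p,z):
    o,d=ray(f,p); return o+d*(z-o[2])/d[2]
def tri(rays):
    A=np.zeros((3,3));b=np.zeros(3)
    for o,d in rays:
        M=np.eye(3)-np.outer(d,d);A+=M;b+=M@o
    x=np.linalg.solve(A,b);return x,[round(float(np.linalg.norm((np.eye(3)-np.outer(d,d))@(x-o))),1) for o,d in rays]
def proj(f,X):
    c=f["R"]@np.array(X)+f["t"];q=f["mtx"]@c;return q[:2]/q[2]
def wristify(f,s):
    R=Ro.from_euler("xyz",s["tcp_rot"]).as_matrix();M=np.array(f["mount"])
    Rw=R@M[:3,:3];tw=R@M[:3,3]+s["eef_pos"];f["R"]=Rw.T;f["t"]=-Rw.T@tw;return f
def blobs(img,lo,hi,roi=None,amin=4):
    hsv=cv2.cvtColor(img,cv2.COLOR_RGB2HSV);m=cv2.inRange(hsv,np.array(lo),np.array(hi))
    if roi is not None:
        z=np.zeros_like(m);x0,y0,x1,y1=roi;z[y0:y1,x0:x1]=m[y0:y1,x0:x1];m=z
    n,l,st,c=cv2.connectedComponentsWithStats(m)
    return sorted([(int(st[i,4]),c[i],cv2.minAreaRect(np.argwhere(l==i)[:,::-1].astype(np.float32))) for i in range(1,n) if st[i,4]>=amin],key=lambda a:-a[0])
def move(s,target,rpy):
    """dp (units) and rot (units) from measured pose to target TCP pose"""
    R=Ro.from_euler("xyz",s["tcp_rot"]);G=Ro.from_euler("xyz",rpy)
    return R.inv().apply(np.array(target)-s["eef_pos"])/40,(R.inv()*G).as_rotvec(degrees=True)/6
E
python3 - <<'E'
import pickle,numpy as np;from h import *
np.set_printoptions(precision=1,suppress=True)
d=pickle.load(open("f0.pkl","rb"));S,T=d["scene"],d["top"];k=1.5625
def roi(a):return [int(v/k) for v in a]
spec=dict(blue=((100,120,40),(130,255,255),(300,270,440,340),(340,220,500,300)),
 gold=((12,90,60),(35,255,255),(480,270,645,350),(170,245,325,340)),
 redend=((0,150,60),(10,255,255),(280,280,440,335),(345,225,500,300)),
 coaster=((5,80,50),(25,255,255),(325,225,405,285),(395,310,470,380)),
 redtray=((0,150,40),(10,255,255),(100,270,250,390),(515,195,640,300)),
 bottle=((8,130,20),(30,255,255),(190,150,245,245),(550,340,620,385)),
 dark=((0,0,0),(180,255,35),(470,270,650,350),(165,240,325,345)))
for n,(lo,hi,a,b) in spec.items():
    for f,r,m in((S,a,"S"),(T,b,"T")):
        for x in blobs(f["color"],lo,hi,roi(r),5)[:4]:print(n,m,x[0],x[1],[np.round(v,1) for v in x[2]])
# trays by picked corners at z=22
for n,f,c in(("white T",T,[(545,314),(644,327),(636,407),(531,391)]),("white S",S,[(182,183),(273,205),(240,272),(143,246)]),("red T",T,[(526,210),(621,206),(630,284),(531,291)]),("red S",S,[(137,287),(245,291),(229,377),(116,370)])):
    P=np.array([plane(f,np.array(c_)/k,22) for c_ in c]);print(n,P.mean(0),[np.linalg.norm(P[i]-P[i-1]) for i in range(4)],np.degrees(np.arctan2(*(P[1]-P[0])[[1,0]])))
print("coaster",plane(S,np.array((365,258))/k,6),plane(T,np.array((431,345))/k,6))
print("cup",plane(T,np.array((333,389))/k,17),"pot",plane(T,np.array((497,375))/k,20),"tumbler",plane(T,np.array((389,140))/k,42))
print("bulb top",tri([ray(S,np.array((206,168))/k),ray(T,np.array((597,364))/k)]))
E
```

```text
blue S 29 [203.4 202.1] [array([203.5, 202. ]), array([8., 3.]), np.float64(90.0)]
blue S 27 [258.3 191.4] [array([258.5, 191.5]), array([9., 3.]), np.float64(90.0)]
blue T 20 [292.4 158.5] [array([292.4, 158.5]), array([6.9, 2.6]), np.float64(68.2)]
blue T 13 [246.2 175.2] [array([246.3, 175.4]), array([7.3, 1.6]), np.float64(71.6)]
gold S 1585 [366.6 203.6] [array([361.3, 203.3]), array([ 29.3, 108.2]), np.float64(68.7)]
gold S 12 [309.3 222.4] [array([309.5, 222. ]), array([5., 2.]), np.float64(0.0)]
gold S 9 [336.8 204.3] [array([336.6, 204.4]), array([1.3, 5.4]), np.float64(71.6)]
gold S 6 [390.5 183.3] [array([390.4, 183.3]), array([0.7, 5.1]), np.float64(76.0)]
gold T 1528 [156.9 182.9] [array([156.4, 184.6]), array([ 36.8, 106.3]), np.float64(60.3)]
gold T 46 [127.  213.3] [array([126., 213.]), array([ 6., 12.]), np.float64(90.0)]
gold T 21 [203.1 158.9] [array([203.5, 159. ]), array([7., 6.]), np.float64(0.0)]
gold T 18 [128.9 203.4] [array([128.9, 203.4]), array([2.6, 6. ]), np.float64(59.0)]
redend S 36 [187.4 206.2] [array([187.5, 206.6]), array([9.2, 4.1]), np.float64(80
[... 1680 characters left out ...]
e S [ 412.6 -269.2   22. ] [np.float64(137.76179812654547), np.float64(167.49887627668122), np.float64(139.407672968506), np.float64(171.02255642289757)] 80.20341658735836
red T [ 599.3 -265.6   22. ] [np.float64(144.73266219967846), np.float64(169.53264968398904), np.float64(140.20901411160622), np.float64(174.39197917128945)] -88.33946330834102
red S [ 608. -262.   22.] [np.float64(142.8610636529783), np.float64(170.79818813960813), np.float64(146.7897290532136), np.float64(168.1648440145187)] 94.18623369630077
coaster [436.2  -6.8   6. ] [432.9  -5.5   6. ]
cup [360.2 164.5  17. ] pot [ 379.1 -117.1   20. ] tumbler [791.8  62.3  42. ]
bulb top (array([ 395.4, -248.4,  148.9]), [1.0, 1.0])
```

```bash
python3 - <<'E'
import pickle,numpy as np;from h import *
from rig import telemetry,optics
np.set_printoptions(precision=2,suppress=True)
d=pickle.load(open("f0.pkl","rb"));S,T=d["scene"],d["top"]
for n,a,b in(("sA",(332,209.4),(133.6,199.6)),("sB",(385.2,188.3),(181.2,172.2)),("goldB",(390.5,183.3),(177,174)),("blueR",(203.4,202.1),(292.4,158.5)),("blueL",(258.3,191.4),(246.2,175.2)),("redR",(187.4,206.2),(305.8,154)),("redL",(274.3,190),(232.7,178.7))):
    print(n,tri([ray(S,a),ray(T,b)]))
f=optics.grab_frame("wrist");s=telemetry.sense();print(f["mount"],f["mtx"])
for P in([395,-248,240],):print(move(s,P,[np.pi,0,s["tcp_rot"][2]]))
E
```

```text
sA (array([514.23, 309.28,  22.8 ]), [67.7, 67.7])
sB (array([552.54, 283.11, 145.73]), [56.9, 56.9])
goldB (array([546.61, 291.09, 157.32]), [57.3, 57.3])
blueR (array([590.53, -49.09,  79.17]), [1.0, 1.0])
blueL (array([548.58,  70.84,  79.57]), [1.1, 1.1])
redR (array([602.78, -84.39,  74.68]), [0.6, 0.6])
redL (array([540.11, 106.2 ,  78.53]), [0.5, 0.5])
[[  -0.     -0.95   -0.31   78.23]
 [   1.     -0.      0.     -0.48]
 [  -0.     -0.31    0.95 -142.94]
 [   0.      0.      0.      1.  ]] [[346.3    0.   256.17]
 [  0.   346.3  199.3 ]
 [  0.     0.     1.  ]]
(array([ 7.28, -6.51, -0.22]), array([-0.01,  0.  , -0.  ]))
```

Request:
play_rows(dp=[[1.5,-1.3,0],[2.2,-2.0,0],[2.9,-2.6,0],[3.6,-3.3,0],[4.3,-3.9,0]], rot=[[0,0,0],[0,0,0],[0,0,0],[0,0,0],[0,0,0]], fingers=1)

```text
clock: 0.57
eef_pos: [305.6, -405.1, 231.0]
tcp_rot: [-3.141, 0.0, 0.335]
contact_force: [0.7, 0.4, 0.2]
opening: 1.0
grasp_force: 0.0
```

Request:
play_rows(dp=[[0.7,-0.7,0],[1.5,-1.3,0],[2.2,-2.0,0],[2.9,-2.6,0],[2.9,-2.6,0]], rot=[[0,0,0],[0,0,0],[0,0,0],[0,0,0],[0,0,0]])

```text
clock: 0.98
eef_pos: [382.6, -265.8, 231.2]
tcp_rot: [-3.14, -0.001, 0.339]
contact_force: [-0.1, 0.0, 0.0]
opening: 1.004
grasp_force: 0.0
```

```bash
python3 - <<'E'
import pickle,numpy as np;from h import *
from rig import telemetry,optics
np.set_printoptions(precision=2,suppress=True)
d=pickle.load(open("f0.pkl","rb"));S,T=d["scene"],d["top"]
for n,a,b in(("s_far(+y)",(385.2,188.3),(133.6,199.6)),("s_near",(332,209.4),(181.2,172.2)),("gold+y",(390.5,183.3),(129,203.4)),("gold near",(336.8,204.3),(177,174))):
    print(n,tri([ray(S,a),ray(T,b)]))
s=telemetry.sense();f=wristify(optics.grab_frame("wrist"),s);pickle.dump(f,open("w1.pkl","wb"))
cv2.imwrite("pics/w1.png",f["color"][...,::-1]);print(s["eef_pos"],s["tcp_rot"],s["qpos"],s["clock"])
print(proj(f,[395,-248,157]),proj(f,[395,-248,4]))
E
```

```text
s_far(+y) (array([492.43, 364.61,  57.07]), [1.3, 1.3])
s_near (array([562.84, 242.28,  56.19]), [0.9, 0.9])
gold+y (array([482.01, 374.65,  64.33]), [0.5, 0.5])
gold near (array([555.95, 250.72,  69.73]), [0.6, 0.6])
[ 382.63 -265.84  231.21] [-3.14 -0.    0.34] [-0.61  0.1   1.96  0.    1.08  0.62] 0.9833
[237.45 184.85] [244.95 146.52]
```

View pics/w1.png

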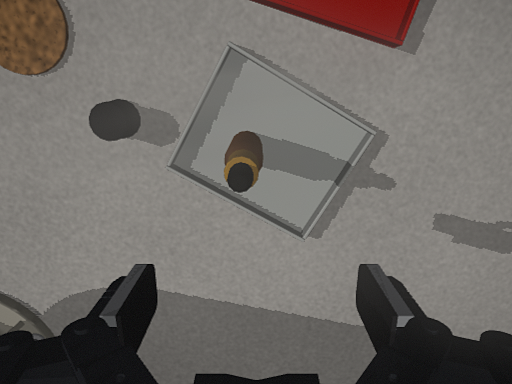

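The wrist view shows the bottle upright in the white tray, with its bulb at about (240,178). The tray rim corners are (231,43), (376,131), (304,237) and (170,165).

```bash
python3 - <<'E'
import pickle,numpy as np;from h import *
from rig import telemetry
np.set_printoptions(precision=2,suppress=True)
d=pickle.load(open("f0.pkl","rb"));S,T=d["scene"],d["top"];f=pickle.load(open("w1.pkl","rb"))
g=cv2.cvtColor(f["color"],cv2.COLOR_RGB2GRAY);m=(g<45).astype(np.uint8);n,l,st,c=cv2.connectedComponentsWithStats(m)
for i in range(1,n):
    if st[i,4]>100 and c[i][1]<250:print(st[i],c[i])
print("bulb",plane(f,(240,178),155))
for x in blobs(f["color"],(10,110,70),(30,255,255),(215,120,275,200),10)[:3]:print(x[0],x[1],x[2],plane(f,x[1],118))
P=np.array([plane(f,c,22) for c in((231,43),(376,131),(304,237),(170,165))]);print(P,P.mean(0),[np.linalg.norm(P[i]-P[i-1]) for i in range(4)])
s=telemetry.sense();b=plane(f,(240,178),155);print(move(s,[b[0],b[1],96],[np.pi,0,s["tcp_rot"][2]]))
E
```

```text
[402   0  13  23 103] [408.09   9.81]
[266   2  86  31 300] [309.11  16.49]
[227 163  26  29 188] [243.34 178.66]
bulb [ 399.39 -248.18  155.  ]
311 [241.08 165.91] ((241.19540405273438, 169.38372802734375), (33.5392951965332, 26.589712142944336), 10.885527610778809) [ 398.99 -247.4   118.  ]
[[ 485.22 -204.11   22.  ]
 [ 456.48 -366.74   22.  ]
 [ 324.64 -341.7    22.  ]
 [ 354.02 -180.52   22.  ]] [ 405.09 -273.27   22.  ] [np.float64(133.30647159538114), np.float64(165.1453717617148), np.float64(134.19721437892088), np.float64(163.83460250621863)]
(array([ 0.58, -0.32,  3.38]), array([-0., -0.,  0.]))
```

Request:
play_rows(dp=[[0.58,-0.32,0],[0.58,-0.32,0.9],[0.58,-0.32,0.9]], rot=[[0,0,0],[0,0,0],[0,0,0]])

```text
clock: 1.28
eef_pos: [396.4, -249.6, 191.5]
tcp_rot: [-3.137, 0.004, 0.337]
contact_force: [-2.1, 0.3, -1.6]
opening: 0.997
grasp_force: 0.0
```

Request:
play_rows(dp=[[0.03,0,0.7],[0.03,0,1.4],[0.03,0,2.1],[0.03,0,2.4],[0.03,0,2.4]], rot=[[0,0,0],[0,0,0],[0,0,0],[0,0,0],[0,0,0]])

```text
clock: 1.7
eef_pos: [397.2, -250.4, 97.2]
tcp_rot: [-3.137, 0.004, 0.335]
contact_force: [0.1, 0.5, 0.4]
opening: 1.0
grasp_force: 0.0
```

Request:
play_rows(dp=[[0.06,-0.04,0],[0.06,-0.04,0],[0.06,-0.04,0],[0.06,-0.04,0],[0.06,-0.04,0]], rot=[[0,0,0],[0,0,0],[0,0,0],[0,0,0],[0,0,0]], fingers=0.2, grip_force=40)

```text
clock: 2.12
eef_pos: [401.7, -248.6, 100.2]
tcp_rot: [3.14, -0.001, 0.336]
contact_force: [0.0, -3.1, 4.3]
opening: 0.297
grasp_force: 8.6
```

Request:
play_rows(dp=[[0,0,0],[0,0,0],[0,0,0],[0,0,0],[0,0,0]], rot=[[0,0,0],[0,0,0],[0,0,0],[0,0,0],[0,0,0]])

```text
clock: 2.53
eef_pos: [401.8, -248.4, 100.3]
tcp_rot: [3.141, -0.001, 0.336]
contact_force: [-1.2, 1.3, 8.5]
opening: 0.29
grasp_force: 38.8
```

Request:
play_rows(dp=[[0,0,-0.3],[0,0,-0.8],[0,0,-1.3],[0,0,-1.5],[0,0,-1.5]], rot=[[0,0,0],[0,0,0],[0,0,0],[0,0,0],[0,0,0]])

```text
clock: 2.95
eef_pos: [402.4, -248.9, 161.2]
tcp_rot: [3.139, -0.002, 0.336]
contact_force: [0.1, -1.2, -1.2]
opening: 0.288
grasp_force: 39.8
```

```bash
python3 - <<'E'
import numpy as np;from h import *
from rig import telemetry
np.set_printoptions(precision=2,suppress=True)
s=telemetry.sense();print(s["eef_pos"],s["contact_force"],s["wrist_torque"],s["opening"]);print(move(s,[434.5,-6,160],[np.pi,0,s["tcp_rot"][2]]))
E
```

```text
[ 402.36 -248.92  161.17] [ 0.06 -1.2  -1.24] [-0.07 -0.02 -0.03] 0.28788177818198557
(array([ 2.76, -5.47,  0.02]), array([ 0.03, -0.02, -0.  ]))
```

Request:
play_rows(dp=[[0.15,-0.3,0],[0.45,-0.9,0],[0.8,-1.55,0],[1.15,-2.25,0],[1.5,-2.95,0]], rot=[[0,0,0],[0,0,0],[0,0,0],[0,0,0],[0,0,0]])

```text
clock: 3.37
eef_pos: [418.3, -115.8, 158.3]
tcp_rot: [-3.141, 0.001, 0.335]
contact_force: [1.2, -0.0, -1.7]
opening: 0.286
grasp_force: 39.8
```

Request:
play_rows(dp=[[0.35,-0.7,0],[0.7,-1.4,0],[1.0,-2.0,0],[1.2,-2.4,0],[1.26,-2.52,0]], rot=[[0,0,0],[0,0,0],[0,0,0],[0,0,0],[0,0,0]])

```text
clock: 3.78
eef_pos: [432.9, -3.1, 158.3]
tcp_rot: [-3.141, 0.001, 0.338]
contact_force: [0.4, -0.4, -1.6]
opening: 0.289
grasp_force: 39.8
```

Request:
play_rows(dp=[[0,0,0],[0,0,0.5],[0,0,1.0],[0,0,1.2],[0,0,1.25]], rot=[[0,0,0],[0,0,0],[0,0,0],[0,0,0],[0,0,0]])

```text
clock: 4.2
eef_pos: [431.8, -6.1, 107.6]
tcp_rot: [-3.141, 0.004, 0.335]
contact_force: [-1.0, -0.5, -1.1]
opening: 0.29
grasp_force: 39.8
```

```bash
python3 - <<'E'
import numpy as np,pickle;from h import *
from rig import telemetry,optics
np.set_printoptions(precision=2,suppress=True)
s=telemetry.sense();print(s["eef_pos"],s["tcp_rot"],s["contact_force"],s["wrist_torque"],s["opening"])
a=optics.grab_frame("scene");b=optics.grab_frame("top")
for n,f in(("S",a),("T",b)):
  c=proj(f,[434,-6,60]).astype(int);print(n,c)
a=[a["color"][100:220,170:300],b["color"][160:280,210:340]]
im=np.hstack([cv2.resize(x,(390,360),interpolation=cv2.INTER_CUBIC) for x in a]);cv2.imwrite("pics/place.png",im[...,::-1])
E
```

```text
[431.79  -6.11 107.61] [-3.14  0.    0.33] [-0.97 -0.52 -1.07] [-0.02 -0.01  0.03] 0.28977054424336646
S [233 152]
T [277 219]
```

View pics/place.png

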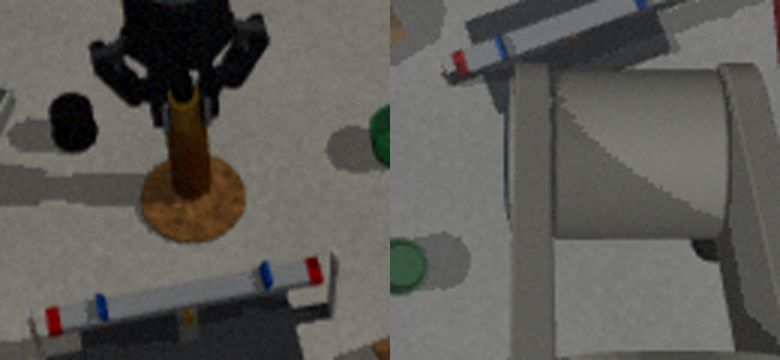

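The bottle hangs upright in the scene crop at (190,150), over the middle of the coaster at (193,197). I'll lower the last few mm.

Request:
play_rows(dp=[[0.03,0,0.04],[0.03,0,0.08],[0.03,0,0.12],[0.03,0,0.12],[0.03,0,0.12]], rot=[[0,0,0],[0,0,0],[0,0,0],[0,0,0],[0,0,0]])

```text
clock: 4.72
eef_pos: [434.6, -4.9, 104.7]
tcp_rot: [3.141, -0.0, 0.336]
contact_force: [-0.7, 0.1, -2.1]
opening: 0.288
grasp_force: 39.8
```

Request:
play_rows(dp=[[0,0,0.02],[0,0,0.04],[0,0,0.06],[0,0,0.06]], rot=[[0,0,0],[0,0,0],[0,0,0],[0,0,0]])

```text
clock: 5.05
eef_pos: [434.8, -4.8, 102.3]
tcp_rot: [3.142, -0.001, 0.336]
contact_force: [-0.4, 0.3, 2.2]
opening: 0.289
grasp_force: 40.3
```

Request:
play_rows(dp=[[0,0,0],[0,0,0],[0,0,0],[0,0,0],[0,0,0]], rot=[[0,0,0],[0,0,0],[0,0,0],[0,0,0],[0,0,0]], fingers=1)

```text
clock: 5.47
eef_pos: [434.5, -4.9, 102.0]
tcp_rot: [-3.142, 0.0, 0.336]
contact_force: [0.7, -0.8, -0.9]
opening: 0.972
grasp_force: 0.0
```

Request:
play_rows(dp=[[0,0,-0.5],[0,0,-1.3],[0,0,-2.2],[0,0,-3.0],[0,0,-3.6]], rot=[[0,0,0],[0,0,0],[0,0,0],[0,0,0],[0,0,0]])

```text
clock: 5.88
eef_pos: [435.0, -4.9, 248.8]
tcp_rot: [3.141, -0.002, 0.336]
contact_force: [1.5, -0.1, -0.9]
opening: 0.998
grasp_force: 0.0
```

```bash
python3 - <<'E'
import numpy as np,pickle;from h import *
from rig import telemetry,optics
np.set_printoptions(precision=2,suppress=True)
# sticks: slope direction. rack y along line of golds
far=np.array([482.0,374.65]);near=np.array([555.95,250.7]);v=far-near;print(np.linalg.norm(v),np.degrees(np.arctan2(v[1],v[0]))-90)
yaw=np.arctan2(v[1],v[0])-np.pi/2
# stick frame R: x up slope, y along, z leaning to robot
Rs=Ro.from_euler("z",yaw)*Ro.from_euler("y",-30,degrees=True)
# tool: y = stick x (closing), z=-stick z, x = y cross z = x cross -z = stick y
m=Rs.as_matrix();G=Ro.from_matrix(np.c_[m[:,1],m[:,0],-m[:,2]]);print("rpyA",G.as_euler("xyz"));G2=Ro.from_matrix(np.c_[-m[:,1],-m[:,0],-m[:,2]]);print("rpyB",G2.as_euler("xyz"))
s=telemetry.sense();print(s["eef_pos"],s["qpos"])
n=m[:,2]
top=np.array([555.95,250.7,67.])
for k in(G,G2):print(move(s,top+n*140,k.as_euler("xyz")),(top+n*140))
f=optics.grab_frame("scene");cv2.imwrite("pics/c2.png",cv2.resize(f["color"][100:220,170:300],(520,480))[...,::-1])
E
```

```text
144.33365858315932 30.82078969835017
rpyA [2.62 0.   2.11]
rpyB [-2.62  0.   -1.03]
[435.01  -4.89 248.81] [-0.01  0.03  2.   -0.    1.11  1.22]
(array([ 3.24, -4.69,  1.52]), array([ -3.58,   4.41, -16.5 ])) [495.84 214.84 188.24]
(array([ 3.24, -4.69,  1.52]), array([ 4.18,  3.39, 12.76])) [495.84 214.84 188.24]
```

View pics/c2.png

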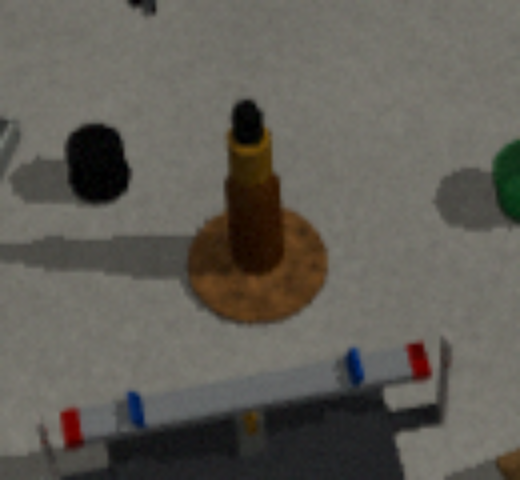

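The bottle stands upright in the middle of the coaster at (255,220), and the pot at (98,163) and balance are undisturbed. The pick-up candidates are the two black sticks with gold patches, at about (210,312) and (284,270) in top0, both on the rack. The purple bar at (282,462) is off the rack and excluded. Next is the nearer stick, for a wrist close-up.

Request:
play_rows(dp=[[0.5,-0.7,0.1],[1.0,-1.5,0.2],[1.6,-2.3,0.4],[2.2,-3.2,0.7],[2.8,-4.0,0.9]], rot=[[-0.2,0.3,-1.1],[-0.5,0.6,-2.2],[-0.7,0.9,-3.3],[-0.95,1.2,-4.4],[-1.2,1.5,-5.5]])

```text
clock: 6.35
eef_pos: [486.6, 182.8, 210.0]
tcp_rot: [2.976, -0.114, 0.929]
contact_force: [1.0, -0.5, 0.2]
opening: 0.998
grasp_force: 0.0
```

Request:
play_rows(dp=[[0,0,0],[0,0,0],[0,0,0],[0,0,0],[0,0,0]], rot=[[-0.2,0.3,-1.1],[-0.5,0.6,-2.2],[-0.7,0.9,-3.3],[-0.95,1.2,-4.4],[-1.2,1.5,-5.5]])

```text
clock: 6.77
eef_pos: [486.4, 181.2, 210.2]
tcp_rot: [2.777, -0.113, 1.53]
contact_force: [-1.0, 0.3, -0.6]
opening: 1.001
grasp_force: 0.0
```

```bash
cat > go.py <<'E'
import sys,json;from h import *
from rig import telemetry
np.set_printoptions(precision=2,suppress=True)
def go(P,rpy):
    s=telemetry.sense();a,b=move(s,P,rpy);print("at",s["eef_pos"],s["tcp_rot"],"t",s["clock"],"\ndp",a,"rot",b)
E
python3 -c "
from go import *
go([495.8,214.8,188.2],[2.618,0,2.108])"
```

```text
at [486.43 181.23 210.19] [ 2.78 -0.11  1.53] t 6.7667 
dp [ 0.78 -0.04  0.67] rot [-1.16  1.42 -5.43]
```

Request:
play_rows(dp=[[0.2,0,0.2],[0.4,0,0.4],[0.6,0,0.6],[0.78,-0.04,0.67],[0.78,-0.04,0.67]], rot=[[-0.2,0.3,-1.1],[-0.5,0.6,-2.2],[-0.7,0.9,-3.3],[-0.95,1.2,-4.4],[-1.16,1.42,-5.43]], fingers=0.6)

```text
clock: 7.18
eef_pos: [495.7, 214.5, 187.7]
tcp_rot: [2.63, -0.017, 2.057]
contact_force: [-0.3, 0.8, -0.1]
opening: 0.598
grasp_force: 0.0
```

Request:
play_rows(dp=[[0,0,0],[0,0,0]], rot=[[0,0,0],[0,0,0]])

```text
clock: 7.35
eef_pos: [496.0, 213.8, 188.3]
tcp_rot: [2.631, -0.02, 2.048]
contact_force: [0.5, -1.2, -0.5]
opening: 0.601
grasp_force: 0.0
```

```bash
python3 - <<'E'
from go import *;from rig import optics;import pickle
s=telemetry.sense();f=wristify(optics.grab_frame("wrist"),s);pickle.dump(f,open("w2.pkl","wb"))
cv2.imwrite("pics/w2.png",f["color"][...,::-1]);go([495.8,214.8,188.2],[2.618,0,2.108])
g=cv2.cvtColor(f["color"],cv2.COLOR_RGB2GRAY);n,l,st,c=cv2.connectedComponentsWithStats((g<45).astype(np.uint8))
for i in range(1,n):
    if st[i,4]>300:print(st[i],c[i],cv2.minAreaRect(np.argwhere(l==i)[:,::-1].astype(np.float32)))
for x in blobs(f["color"],(15,120,80),(35,255,255),None,8)[:5]:print(x)
print(proj(f,[555.9,250.7,67]),proj(f,[482,374.6,67]))
E
```

```text
at [496.24 213.97 188.63] [ 2.63 -0.02  2.05] t 7.4 
dp [ 0.02 -0.01  0.01] rot [-0.12  0.12 -0.6 ]
[ 230    0   37   70 2126] [248.57  31.36] ((249.2696990966797, 33.49382019042969), (69.17559814453125, 34.69759750366211), 86.56636810302734)
[ 239  127   35  124 3143] [257.01 190.63] ((256.33587646484375, 188.7245330810547), (123.01422119140625, 30.406057357788086), 87.51044464111328)
[    0   253   200   131 12688] [119.23 342.26] ((99.5, 318.0), (130.0, 199.0), 90.0)
[  313   253   199   131 12241] [394.48 343.66] ((412.0, 318.0), (130.0, 198.0), 90.0)
[ 194  374  126   10 1037] [256.16 379.08] ((256.5, 378.4999694824219), (124.99998474121094, 8.999998092651367), 0.0)
(312, array([  9.13, 359.61]), ((6.3588337898254395, 358.3353271484375), (19.632205963134766, 32.648033142089844), 49.398704528808594))
(180, array([256.35, 178.57]), ((256.5, 178.5), (19.0, 9.0), 90.0))
(121, array([231.15,  80.6 ]), ((230.93807983398438, 80.57080078125), (21.35260009765625, 7.5166473388671875), 86.18592071533203))
(85, array([235.26, 143.38]), ((235.09312438964844, 143.11724853515625), (20.34614372253418, 7.14191198348999), 85.2363510131836))
(32, array([241.47, 243.78]), ((242.0, 244.0), (10.0, 6.0), 90.0))
[259.53 182.09] [247.3  -12.25]
```

View pics/w2.png

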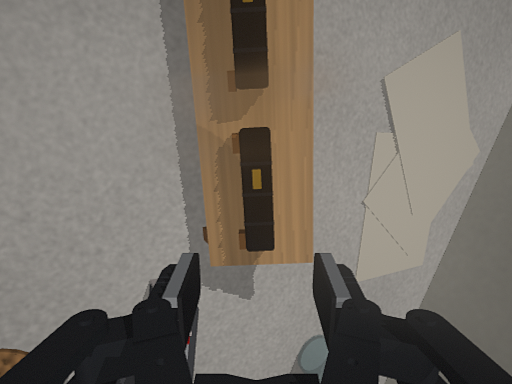

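The wrist view shows the near black stick on the rack with its gold patch at (256,178) and its ends at rows 127 and 250. The pegs are at (236,143) and (242,240), and the free space for a finger lies between them.

```bash
python3 - <<'E'
from go import *;import pickle
d=pickle.load(open("f0.pkl","rb"));S,T=d["scene"],d["top"];w=pickle.load(open("w2.pkl","rb"))
print(tri([ray(S,(336.8,204.3)),ray(T,(177,174)),ray(w,(256.4,178.6))]),tri([ray(T,(177,174)),ray(w,(256.4,178.6))]),tri([ray(S,(336.8,204.3)),ray(w,(256.4,178.6))]))
c=tri([ray(S,(336.8,204.3)),ray(T,(177,174)),ray(w,(256.4,178.6))])[0]
for yaw in(29,31):
    n=Ro.from_euler("zy",[yaw,-30],degrees=True).apply([0,0,1])
    def hit(p):
        o,e=ray(w,p);return o+e*((c-o)@n)/(e@n)
    A,B=hit((260,250)),hit((255,130.5));L=A-B;print(yaw,c,A,B,(A+B)/2,np.linalg.norm(L),np.degrees(np.arctan2(-L[1],-L[0]))-90)
    a,b=hit((247,190)),hit((273,190));print("width",np.linalg.norm(a-b),(a+b)/2)
    for q in((211,265),(314,263),(313,100)):print(hit(q))
E
```

```text
(array([554.51, 251.75,  65.18]), [1.4, 2.2, 1.6]) (array([557.48, 253.08,  58.26]), [0.7, 0.7]) (array([553.13, 251.6 ,  64.45]), [0.8, 0.8])
29 [554.51 251.75  65.18] [576.52 197.19  77.89] [538.61 289.07  56.  ] [557.56 243.13  66.94] 101.77400224175017 22.42096581094603
width 22.133801968263995 [558.98 244.68  67.76]
[547.3  168.97  61.01]
[617.82 204.77 101.73]
[568.8  331.7   73.43]
31 [554.51 251.75  65.18] [576.52 197.19  77.89] [538.61 289.07  56.  ] [557.56 243.13  66.94] 101.77400224175018 22.42096581094603
width 22.133801968263995 [558.98 244.68  67.76]
[547.3  168.97  61.01]
[617.82 204.77 101.73]
[568.8  331.7   73.43]
```

```bash
python3 - <<'E'
from go import *;import pickle
w=pickle.load(open("w2.pkl","rb"))
for yaw in(28,30):
  for c in([554.5,251.7,65.2],[554.5,251.7,60]):
    c=np.array(c);Rs=Ro.from_euler("ZY",[yaw,-30],degrees=True);n=Rs.apply([0,0,1])
    def hit(p):
        o,e=ray(w,p);return o+e*((c-o)@n)/(e@n)
    A,B=hit((260,250)),hit((255,130.5));L=A-B;print(yaw,A,B,(A+B)/2,np.linalg.norm(L),np.degrees(np.arctan2(-L[1],-L[0]))-90)
    a,b=hit((243,190)),hit((273,190));print("width",np.linalg.norm(a-b),(a+b)/2,"gold",hit((256.4,178.6)))
    print("board edge far-x",Rs.inv().apply(hit((314,263))-hit((211,265))))
E
```

```text
28 [585.76 194.46  65.62] [533.98 287.78  64.52] [559.87 241.12  65.07] 106.73057207219347 29.02277817768156
width 25.690458492116097 [558.71 243.97  65.25] gold [553.11 252.38  64.68]
board edge far-x [94.43  0.82  0.  ]
28 [588.72 193.58  61.69] [536.12 288.38  60.57] [562.42 240.98  61.13] 108.41439049840969 29.022778177681573
width 26.095760052363573 [561.25 243.87  61.32] gold [555.55 252.42  60.73]
board edge far-x [95.92  0.83 -0.  ]
30 [586.51 194.23  64.62] [533.64 287.68  65.16] [560.08 240.96  64.89] 107.37466627489226 29.503150402731563
width 25.704213743964463 [558.8  243.97  65.12] gold [553.1  252.38  64.69]
board edge far-x [94.88 -2.05  0.  ]
30 [589.5  193.35  60.66] [535.78 288.28  61.2 ] [562.64 240.82  60.93] 109.076372760766 29.503150402731507
width 26.11158196926279 [561.35 243.87  61.16] gold [555.55 252.42  60.73]
board edge far-x [96.38 -2.09  0.  ]
```

```bash
python3 -c "
from go import *
go([550.4,234.8,84],[2.618,0,2.082])"
```

```text
at [496.24 213.97 188.63] [ 2.63 -0.02  2.05] t 7.4 
dp [-0.21 -0.02  2.98] rot [-0.12 -0.   -0.38]
```

Request:
play_rows(dp=[[-0.1,0,0.8],[-0.2,0,1.7],[-0.21,-0.02,2.5],[-0.21,-0.02,2.98],[-0.21,-0.02,2.98]], rot=[[-0.12,0,-0.38],[-0.12,0,-0.38],[-0.12,0,-0.38],[-0.12,0,-0.38],[-0.12,0,-0.38]])

```text
clock: 7.82
eef_pos: [550.3, 235.6, 81.3]
tcp_rot: [2.621, -0.001, 2.083]
contact_force: [-0.4, 0.5, 0.3]
opening: 0.601
grasp_force: 0.0
```

```bash
python3 -c "
from go import *
go([567.8,244.6,49.5],[2.618,0,2.082])"
```

```text
at [550.34 235.61  81.31] [ 2.62 -0.    2.08] t 7.8167 
dp [-0.02  0.03  0.93] rot [-0.03 -0.02  0.  ]
```

Request:
play_rows(dp=[[0,0.02,0.3],[0,0.03,0.6],[0,0.03,0.8],[0,0.03,0.93],[0,0.03,0.93]], rot=[[0,0,0],[0,0,0],[0,0,0],[0,0,0],[0,0,0]])

```text
clock: 8.23
eef_pos: [567.7, 245.6, 53.1]
tcp_rot: [2.616, -0.001, 2.085]
contact_force: [-0.4, 0.2, 0.6]
opening: 0.596
grasp_force: 0.0
```

Request:
play_rows(dp=[[0,0,0.05],[0,0,0.05],[0,0,0.05],[0,0,0.05],[0,0,0.05]], rot=[[0,0,0],[0,0,0],[0,0,0],[0,0,0],[0,0,0]], fingers=0.2, grip_force=40)

```text
clock: 8.65
eef_pos: [568.3, 245.7, 52.1]
tcp_rot: [2.616, 0.001, 2.087]
contact_force: [-4.0, -1.7, 7.0]
opening: 0.293
grasp_force: 40.6
```

Request:
play_rows(dp=[[0,0,0],[0,0,0],[0,0,0]], rot=[[0,0,0],[0,0,0],[0,0,0]])

```text
clock: 8.9
eef_pos: [568.3, 245.7, 52.1]
tcp_rot: [2.616, 0.001, 2.087]
contact_force: [-4.8, -2.1, 8.3]
opening: 0.296
grasp_force: 40.6
```

Request:
play_rows(dp=[[0,0,-0.2],[0,0,-0.6],[0,0,-1.2],[0,0,-1.8],[0,0,-2.4]], rot=[[0,0,0],[0,0,0],[0,0,0],[0,0,0],[0,0,0]])

```text
clock: 9.32
eef_pos: [534.2, 228.7, 118.3]
tcp_rot: [2.616, -0.004, 2.09]
contact_force: [-0.6, 0.3, 0.4]
opening: 0.293
grasp_force: 39.5
```

```bash
python3 -c "
from go import *
go([627,30,180],[3.1416,0,1.908])
print(telemetry.sense()['contact_force'],telemetry.sense()['opening'])"
```

```text
at [534.18 228.71 118.34] [ 2.62 -0.    2.09] t 9.3167 
dp [-5.46  0.4  -1.58] rot [ 5.   -0.5   1.69]
[-0.58  0.31  0.37] 0.29267508216490973
```

Request:
play_rows(dp=[[-0.4,0,-0.5],[-1.0,0.1,-1.0],[-1.9,0.2,-1.4],[-2.8,0.3,-1.58],[-3.7,0.4,-1.58]], rot=[[0.5,0,0.2],[1.5,-0.1,0.5],[2.5,-0.25,0.85],[3.5,-0.35,1.2],[4.5,-0.45,1.5]])

```text
clock: 9.73
eef_pos: [594.0, 88.7, 185.0]
tcp_rot: [3.089, 0.001, 1.924]
contact_force: [1.7, 2.0, -1.1]
opening: 0.292
grasp_force: 39.5
```

```bash
python3 -c "
from go import *
go([627,30,180],[3.1416,0,1.908])"
```

```text
at [594.04  88.73 185.02] [3.09 0.   1.92] t 9.7333 
dp [-1.66  0.26  0.14] rot [0.51 0.01 0.15]
```

Request:
play_rows(dp=[[-0.8,0.1,0],[-1.4,0.2,0.1],[-1.66,0.26,0.14],[-1.66,0.26,0.14],[-1.66,0.26,0.14]], rot=[[0.5,0,0.15],[0.5,0,0.15],[0.5,0,0.15],[0.5,0,0.15],[0.5,0,0.15]])

```text
clock: 10.15
eef_pos: [625.4, 32.8, 174.8]
tcp_rot: [3.141, -0.004, 1.911]
contact_force: [-0.5, 0.6, -0.7]
opening: 0.296
grasp_force: 39.6
```

Request:
play_rows(dp=[[0,0,0],[0,0,0]], rot=[[0,0,0],[0,0,0]])

```text
clock: 10.32
eef_pos: [625.4, 34.3, 175.3]
tcp_rot: [3.14, -0.005, 1.914]
contact_force: [-0.4, 0.7, -1.5]
opening: 0.292
grasp_force: 39.6
```

```bash
python3 - <<'E'
from go import *;from rig import optics;import pickle
s=telemetry.sense();f=wristify(optics.grab_frame("wrist"),s);pickle.dump(f,open("w3.pkl","wb"))
cv2.imwrite("pics/w3.png",f["color"][...,::-1]);print(s["eef_pos"],s["tcp_rot"])
for x in blobs(f["color"],(100,120,40),(130,255,255),None,10)[:5]:print("blue",x,plane(f,x[1],81))
for x in blobs(f["color"],(0,150,60),(8,255,255),None,10)[:5]:print("red",x,plane(f,x[1],77))
E
```

```text
[625.36  34.27 175.34] [ 3.14 -0.    1.91]
blue (303, array([177.39, 282.94]), ((178.0, 283.5), (13.0, 26.0), 90.0)) [588.53 -48.45  81.  ]
blue (157, array([166.01, 115.13]), ((165.5, 115.5), (5.0, 29.0), 90.0)) [546.92  72.15  81.  ]
red (319, array([168.29,  57.57]), ((165.0, 57.5), (15.0, 32.0), 90.0)) [537.99 107.23  77.  ]
red (164, array([221.32, 365.92]), ((221.5, 365.5), (15.0, 13.0), 90.0)) [ 646.25 -117.19   77.  ]
red (151, array([110.2 , 368.36]), ((109.31416320800781, 368.78759765625), (6.302830219268799, 28.786060333251953), 48.8140754699707)) [ 556.22 -151.95   77.  ]
red (25, array([156.88, 379.8 ]), ((157.49998474121094, 379.4999694824219), (3.60555100440979, 10.816654205322266), 33.690067291259766)) [ 597.54 -150.53   77.  ]
```

View pics/w3.png

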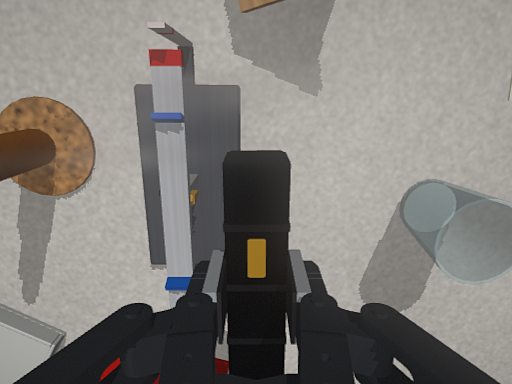

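```bash
python3 - <<'E'
from go import *;import pickle
f=pickle.load(open("w3.pkl","rb"));R=Ro.from_matrix(np.array(f["R"]).T)
tcp=np.array([625.36,34.27,175.34]);Rt=Ro.from_euler("xyz",[3.14,-0.005,1.914])
for z in(173,175,178):print("stick end in tool",Rt.inv().apply(plane(f,(257,151),z)-tcp))
m=cv2.inRange(cv2.cvtColor(f["color"],cv2.COLOR_RGB2HSV),np.array((100,120,40)),np.array((130,255,255)))
for c in(170,175,180):
    r=np.flatnonzero(m[:,c]);a=r[r<200];b=r[(r>200)&(r<320)];print(c,a,b[[0,-1]])
u=np.array([-.3256,.9455,0]);v=np.array([.9455,.3256,0])
g=cv2.cvtColor(f["color"],cv2.COLOR_RGB2GRAY)
for r in(140,160,180,200,220,240):
    row=g[r,135:215].astype(int);x=np.flatnonzero(row>130)+135;P=[plane(f,(q,r),77) for q in(x[0],x[-1])];print(r,x[0],x[-1],[(p@v).round(1) for p in P],(P[0]+P[1])[:2]/2)
n=plane(f,(176,b[0]-.5),77);print("near inner",n,n@u,"centre u",n@u+59)
for z in(77,87):
    q=plane(f,(168,a[-1]+.5),z);print("far inner",z,q@u)
E
```

```text
stick end in tool [53.7  -0.56  2.61]
stick end in tool [54.05 -0.57  0.61]
stick end in tool [54.58 -0.57 -2.39]
170 [113 114 115 116 117] [277 289]
175 [113 114 115 116 117 118] [277 289]
180 [113 114 115 116 117 118] [277 289]
140 135 184 [np.float64(516.9), np.float64(550.9)] [546.19  53.74]
160 135 185 [np.float64(515.6), np.float64(550.9)] [550.11  40.2 ]
180 135 186 [np.float64(514.2), np.float64(550.8)] [554.18  26.17]
200 135 191 [np.float64(512.7), np.float64(553.7)] [559.78  12.12]
220 135 189 [np.float64(511.2), np.float64(551.5)] [563.12  -3.34]
240 135 190 [np.float64(509.6), np.float64(551.5)] [567.67 -19.  ]
near inner [585.79 -45.88  77.  ] -234.10691695210784 centre u -175.10691695210784
far inner 77 -112.375168177156
far inner 87 -111.55145750962414
```

The wrist view shows the stick held square, with its gold patch at (256,258) and end at row 151. The beam is at x≈175 with its blue stops at rows 115 and 283. The tumbler at (450,215) and the coaster with the bottle at (40,150) are untouched.

```bash
python3 -c "
from go import *
go([568.2,12.2,95],[3.1416,0,1.902])"
```

```text
at [625.54  34.33 175.41] [ 3.14 -0.    1.91] t 10.3667 
dp [-0.05 -1.54  2.01] rot [ 0.02 -0.05  0.11]
```

Request:
play_rows(dp=[[0,-0.7,0],[0,-1.4,0],[-0.05,-1.54,0.6],[-0.05,-1.54,1.4],[-0.05,-1.54,2.0]], rot=[[0,0,0.1],[0,0,0.1],[0,-0.05,0.1],[0,-0.05,0.1],[0,-0.05,0.1]])

```text
clock: 10.78
eef_pos: [568.0, 11.7, 94.4]
tcp_rot: [3.139, 0.001, 1.903]
contact_force: [-0.0, 0.6, -1.3]
opening: 0.294
grasp_force: 39.7
```

Request:
play_rows(dp=[[0,0,0],[0,0,0]], rot=[[0,0,0],[0,0,0]])

```text
clock: 10.95
eef_pos: [567.9, 11.8, 94.6]
tcp_rot: [-3.141, -0.001, 1.903]
contact_force: [0.9, -0.1, -0.1]
opening: 0.291
grasp_force: 39.7
```

```bash
python3 -c "
from go import *
go([568.2,12.2,82],[3.1416,0,1.902])"
```

```text
at [567.94  11.78  94.58] [-3.14 -0.    1.9 ] t 10.95 
dp [0.01 0.01 0.31] rot [-0.   -0.    0.01]
```

Request:
play_rows(dp=[[0.01,0.01,0.1],[0.01,0.01,0.2],[0.01,0.01,0.28],[0.01,0.01,0.32],[0.01,0.01,0.32]], rot=[[0,0,0],[0,0,0],[0,0,0],[0,0,0],[0,0,0]])

```text
clock: 11.37
eef_pos: [569.3, 11.8, 82.2]
tcp_rot: [3.139, 0.0, 1.903]
contact_force: [-1.0, -0.6, -0.4]
opening: 0.294
grasp_force: 39.7
```

Request:
play_rows(dp=[[0,0,0.03],[0,0,0.06],[0,0,0.06]], rot=[[0,0,0],[0,0,0],[0,0,0]])

```text
clock: 11.62
eef_pos: [569.2, 11.7, 79.6]
tcp_rot: [3.14, 0.0, 1.902]
contact_force: [0.5, 0.5, -0.2]
opening: 0.292
grasp_force: 39.7
```

Request:
play_rows(dp=[[0,0,0.03],[0,0,0.03]], rot=[[0,0,0],[0,0,0]])

```text
clock: 11.78
eef_pos: [569.3, 11.7, 78.6]
tcp_rot: [3.139, 0.0, 1.902]
contact_force: [-0.9, 0.0, -1.0]
opening: 0.293
grasp_force: 39.8
```

Request:
play_rows(dp=[[0,0,0.03],[0,0,0.03]], rot=[[0,0,0],[0,0,0]])

```text
clock: 11.95
eef_pos: [569.4, 11.7, 78.4]
tcp_rot: [3.139, 0.0, 1.902]
contact_force: [-4.8, 0.1, 13.4]
opening: 0.293
grasp_force: 41.4
```

Request:
play_rows(dp=[[0,0,0.02],[0,0,0.02]], rot=[[0,0,0],[0,0,0]])

```text
clock: 12.12
eef_pos: [569.4, 11.7, 78.4]
tcp_rot: [3.139, 0.0, 1.903]
contact_force: [-7.4, -0.1, 21.7]
opening: 0.293
grasp_force: 42.5
```

Request:
play_rows(dp=[[0,0,-0.04],[0,0,-0.04]], rot=[[0,0,0],[0,0,0]])

```text
clock: 12.28
eef_pos: [569.6, 11.7, 78.7]
tcp_rot: [3.139, 0.0, 1.902]
contact_force: [0.2, -0.2, -0.3]
opening: 0.295
grasp_force: 39.8
```

Request:
play_rows(dp=[[0,0,0],[0,0,0],[0,0,0],[0,0,0],[0,0,0]], rot=[[0,0,0],[0,0,0],[0,0,0],[0,0,0],[0,0,0]], fingers=0.55)

```text
clock: 12.7
eef_pos: [569.1, 11.7, 77.9]
tcp_rot: [3.14, 0.0, 1.903]
contact_force: [0.2, 0.6, 0.8]
opening: 0.549
grasp_force: 0.0
```

Request:
play_rows(dp=[[0,0,0],[0,0,0],[0,0,0],[0,0,0],[0,0,0]], rot=[[0,0,0],[0,0,0],[0,0,0],[0,0,0],[0,0,0]])

```text
clock: 13.12
eef_pos: [569.2, 11.7, 78.1]
tcp_rot: [3.14, 0.0, 1.903]
contact_force: [0.2, 1.5, -1.2]
opening: 0.556
grasp_force: 0.0
```

Request:
play_rows(dp=[[0,0,0],[0,0,0],[0,0,0],[0,0,0],[0,0,0]], rot=[[0,0,0],[0,0,0],[0,0,0],[0,0,0],[0,0,0]])

```text
clock: 13.53
eef_pos: [569.3, 11.7, 78.2]
tcp_rot: [3.14, 0.0, 1.902]
contact_force: [-0.6, 0.7, 1.2]
opening: 0.552
grasp_force: 0.0
```

```bash
cat > tilt.py <<'E'
from go import *;from rig import optics
import pickle
# red ends of beam: triangulate from scene (and top if visible); tilt from height difference
f=optics.grab_frame("scene")
for n,P in(("R",[602.8,-84.4,75]),("L",[539,107,77])):
    p=proj(f,P);r=[int(p[0])-22,int(p[1])-18,int(p[0])+23,int(p[1])+18]
    for x in blobs(f["color"],(0,150,60),(10,255,255),r,8)[:2]:print(n,p,x[0],x[1],[proj(f,np.array(P)+[0,0,h]).round(1) for h in(-17,17)])
cv2.imwrite("pics/tilt%s.png"%sys.argv[1],cv2.resize(f["color"][170:235,170:295],(750,390),interpolation=cv2.INTER_CUBIC)[...,::-1])
s=telemetry.sense();w=optics.grab_frame("wrist");wristify(w,s);pickle.dump(w,open("wt%s.pkl"%sys.argv[1],"wb"));print(s["clock"],s["contact_force"])
E
python3 tilt.py 1
```

```text
R [187.64 206.16] 33 [187.36 206.48] [array([188.6, 209.7]), array([186.6, 202.5])]
L [274.9  189.95] 31 [274.32 189.9 ] [array([274.7, 193.7]), array([275.1, 186.2])]
13.5833 [0.51 0.25 0.29]
```

View pics/tilt1.png

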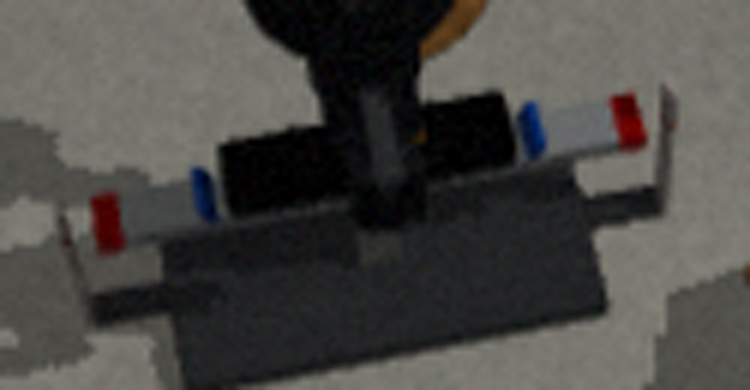

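The scene crop shows the released stick lying between the blue stops at (205,195) and (530,130). The red ends at (107,222) and (627,122) sit where they were when empty, so the beam is level (under 0.02 rad). The stick is sound and goes in the white tray.

Request:
play_rows(dp=[[0,0,0],[0,0,0],[0,0,0],[0,0,0],[0,0,0]], rot=[[0,0,0],[0,0,0],[0,0,0],[0,0,0],[0,0,0]], fingers=0.2, grip_force=40)

```text
clock: 14.05
eef_pos: [569.3, 11.7, 78.3]
tcp_rot: [3.139, 0.0, 1.903]
contact_force: [-0.8, 1.1, 3.1]
opening: 0.297
grasp_force: 39.6
```

Request:
play_rows(dp=[[0,0,0],[0,0,-0.2],[0,0,-0.7],[0,0,-1.4],[0,0,-2.2]], rot=[[0,0,0],[0,0,0],[0,0,0],[0,0,0],[0,0,0]])

```text
clock: 14.47
eef_pos: [567.8, 11.7, 166.1]
tcp_rot: [-3.141, -0.001, 1.903]
contact_force: [0.6, -0.3, -1.2]
opening: 0.292
grasp_force: 39.4
```

```bash
python3 -c "
from go import *
go([425.7,-276.5,160],[3.1416,0,1.393]);s=telemetry.sense();print(s['opening'],s['contact_force'])"
```

```text
at [567.83  11.65 166.12] [-3.14 -0.    1.9 ] t 14.4667 
dp [-5.65 -5.71  0.15] rot [-0.01 -0.01  4.87]
0.29150680050555533 [ 0.59 -0.32 -1.19]
```

Request:
play_rows(dp=[[-0.3,-0.3,0],[-0.9,-0.9,0],[-1.5,-1.5,0],[-2.1,-2.15,0],[-2.8,-2.8,0]], rot=[[0,0,0.9],[0,0,1.9],[0,0,2.9],[0,0,3.9],[0,0,4.87]])

```text
clock: 14.88
eef_pos: [498.6, -131.3, 166.3]
tcp_rot: [3.14, -0.001, 1.388]
contact_force: [0.5, -0.5, -1.0]
opening: 0.292
grasp_force: 39.5
```

```bash
python3 -c "
from go import *
go([425.7,-276.5,160],[3.1416,0,1.393])"
```

```text
at [ 498.6  -131.33  166.3 ] [ 3.14 -0.    1.39] t 14.8833 
dp [-3.9  -1.13  0.15] rot [ 0.02 -0.01 -0.04]
```

Request:
play_rows(dp=[[-0.9,-0.25,0],[-1.8,-0.5,0],[-2.8,-0.8,0.1],[-3.6,-1.05,0.15],[-3.9,-1.13,0.2]], rot=[[0,0,0],[0,0,0],[0,0,0],[0,0,0],[0,0,0]])

```text
clock: 15.3
eef_pos: [425.5, -279.3, 158.0]
tcp_rot: [3.14, 0.0, 1.39]
contact_force: [-0.5, 0.1, -0.3]
opening: 0.297
grasp_force: 39.5
```

Request:
play_rows(dp=[[0,0,0.1],[0,0,0.9],[0,0,1.8],[0,0,2.6],[0,0,3.1]], rot=[[0,0,0],[0,0,0],[0,0,0],[0,0,0],[0,0,0]])

```text
clock: 15.72
eef_pos: [427.1, -274.2, 31.1]
tcp_rot: [-3.141, -0.002, 1.393]
contact_force: [-0.2, -0.1, -0.2]
opening: 0.293
grasp_force: 39.5
```

```bash
python3 - <<'E'
from go import *;from rig import optics
go([425.7,-276.5,8],[3.1416,0,1.393])
f=optics.grab_frame("scene");s=telemetry.sense()
# stick dark blob in scene, relative to tray corners
g=cv2.cvtColor(f["color"],cv2.COLOR_RGB2GRAY)
E
```

```text
at [ 427.08 -274.24   31.1 ] [-3.14 -0.    1.39] t 15.7167 
dp [-0.06 -0.02  0.58] rot [-0.   -0.02 -0.  ]
```

Down to about 8 mm, then creep to contact.

Request:
play_rows(dp=[[-0.06,0,0.2],[-0.06,0,0.4],[-0.06,0,0.5],[-0.06,0,0.56],[-0.06,0,0.56]], rot=[[0,0,0],[0,0,0],[0,0,0],[0,0,0],[0,0,0]])

```text
clock: 16.18
eef_pos: [427.7, -278.5, 11.6]
tcp_rot: [3.139, -0.001, 1.393]
contact_force: [-0.1, 0.1, -1.1]
opening: 0.293
grasp_force: 39.5
```

Request:
play_rows(dp=[[0,0,0.03],[0,0,0.05],[0,0,0.05]], rot=[[0,0,0],[0,0,0],[0,0,0]])

```text
clock: 16.43
eef_pos: [427.5, -278.6, 9.6]
tcp_rot: [3.139, -0.001, 1.392]
contact_force: [-0.7, -0.1, -0.5]
opening: 0.293
grasp_force: 39.5
```

Request:
play_rows(dp=[[0,0,0.04],[0,0,0.07],[0,0,0.07]], rot=[[0,0,0],[0,0,0],[0,0,0]])

```text
clock: 16.68
eef_pos: [427.3, -278.4, 6.3]
tcp_rot: [3.14, -0.001, 1.392]
contact_force: [-0.2, 0.5, -1.6]
opening: 0.29
grasp_force: 39.5
```

Request:
play_rows(dp=[[0,0,0.03],[0,0,0.04],[0,0,0.04]], rot=[[0,0,0],[0,0,0],[0,0,0]])

```text
clock: 16.93
eef_pos: [427.4, -278.5, 5.3]
tcp_rot: [3.14, -0.001, 1.393]
contact_force: [-1.6, 1.3, 6.8]
opening: 0.292
grasp_force: 40.5
```

Request:
play_rows(dp=[[0,0,0],[0,0,0],[0,0,0],[0,0,0]], rot=[[0,0,0],[0,0,0],[0,0,0],[0,0,0]], fingers=0.45)

```text
clock: 17.27
eef_pos: [427.4, -278.4, 4.8]
tcp_rot: [3.14, -0.001, 1.393]
contact_force: [-0.4, -0.5, -0.1]
opening: 0.447
grasp_force: 0.0
```

Request:
play_rows(dp=[[0,0,-0.3],[0,0,-1.0],[0,0,-2.0],[0,0,-3.0],[0,0,-4.0]], rot=[[0,0,0],[0,0,0],[0,0,0],[0,0,0],[0,0,0]])

```text
clock: 17.68
eef_pos: [426.5, -278.2, 166.3]
tcp_rot: [3.141, -0.001, 1.392]
contact_force: [0.5, 0.2, 0.4]
opening: 0.448
grasp_force: 0.0
```

```bash
python3 - <<'E'
from go import *;from rig import optics
f=optics.grab_frame("scene")
g=cv2.cvtColor(f["color"],cv2.COLOR_RGB2GRAY)
x0,y0,x1,y1=88,112,180,178
n,l,st,c=cv2.connectedComponentsWithStats((g[y0:y1,x0:x1]<40).astype(np.uint8))
for i in range(1,n):
    if st[i,4]>60:
        r=cv2.minAreaRect((np.argwhere(l==i)[:,::-1]+[x0,y0]).astype(np.float32));print(st[i],r);print([plane(f,p,13) for p in cv2.boxPoints(r)])
# far stick midpoint along rack from near one (140 mm, yaw 29.4), hover normal 140
y=np.array([-np.sin(np.radians(29.4)),np.cos(np.radians(29.4)),0]);n=np.array([-.436,-.245,.866])
far=np.array([568.3,245.7,52.1])+140*y;print("far TCP est",far)
go(far+140*n,[2.618,0,2.084])
E
```

```text
[ 4  0 20  8 81] ((101.5, 115.5), (7.0, 19.0), 90.0)
[array([ 313.65, -414.19,   13.  ]), array([ 307.68, -362.65,   13.  ]), array([ 331.39, -355.95,   13.  ]), array([ 337.3 , -406.99,   13.  ])]
[ 20  29  43  20 441] ((128.8904266357422, 150.47471618652344), (42.72330856323242, 11.617742538452148), 12.994616508483887)
[array([ 436.41, -337.5 ,   13.  ]), array([ 400.34, -340.83,   13.  ]), array([ 417.91, -225.1 ,   13.  ]), array([ 453.25, -223.54,   13.  ])]
far TCP est [499.57 367.67  52.1 ]
at [ 430.13 -280.56  173.87] [3.13 0.   1.39] t 17.7333 
dp [15.14 -2.51 -0.05] rot [-4.71  1.79 -6.43]
```

Request:
play_rows(dp=[[0.3,0,-0.9],[1.1,-0.2,-1.5],[2.1,-0.35,-1.6],[3.1,-0.5,-1.6],[4.1,-0.7,-1.6]], rot=[[0,0,0],[0,0,0],[0,0,0],[0,0,0],[0,0,0]], fingers=0.6)

```text
clock: 18.15
eef_pos: [428.7, -111.0, 229.8]
tcp_rot: [3.138, -0.001, 1.391]
contact_force: [1.7, 1.2, -0.7]
opening: 0.602
grasp_force: 0.0
```

Request:
play_rows(dp=[[1.0,-0.15,0],[2.0,-0.3,0],[3.0,-0.5,0],[4.0,-0.65,0],[5.0,-0.8,0]], rot=[[0,0,0],[0,0,0],[0,0,0],[0,0,0],[0,0,0]])

```text
clock: 18.57
eef_pos: [431.9, 92.2, 229.2]
tcp_rot: [3.139, -0.001, 1.392]
contact_force: [1.7, -0.8, -0.1]
opening: 0.6
grasp_force: 0.0
```

Request:
play_rows(dp=[[1.0,-0.15,0],[2.0,-0.3,0],[3.0,-0.5,0],[4.0,-0.65,0.3],[5.0,-0.8,0.7]], rot=[[-0.6,0.2,-0.8],[-1.2,0.4,-1.6],[-1.8,0.7,-2.4],[-2.4,0.9,-3.2],[-3.0,1.1,-4.1]])

```text
clock: 18.98
eef_pos: [436.6, 293.8, 203.6]
tcp_rot: [2.804, -0.046, 1.838]
contact_force: [1.4, -0.5, -0.9]
opening: 0.6
grasp_force: 0.0
```

```bash
python3 -c "
from go import *
go([438.5,333.4,173.3],[2.618,0,2.084])"
```

```text
at [436.62 293.76 203.6 ] [ 2.8  -0.05  1.84] t 18.9833 
dp [0.91 0.02 0.86] rot [-1.71  0.58 -2.32]
```

Request:
play_rows(dp=[[0.5,0,0.4],[0.91,0.02,0.86],[0.91,0.02,0.86],[0.91,0.02,0.86],[0.91,0.02,0.86]], rot=[[-0.6,0.2,-0.8],[-1.2,0.4,-1.6],[-1.71,0.58,-2.32],[-1.71,0.58,-2.32],[-1.71,0.58,-2.32]])

```text
clock: 19.4
eef_pos: [437.4, 329.5, 170.8]
tcp_rot: [2.628, 0.001, 2.077]
contact_force: [-0.1, -0.1, 0.6]
opening: 0.6
grasp_force: 0.0
```

```bash
python3 - <<'E'
from go import *;from rig import optics;import pickle
s=telemetry.sense();f=wristify(optics.grab_frame("wrist"),s);pickle.dump(f,open("w4.pkl","wb"));print(s["eef_pos"],s["tcp_rot"])
g=cv2.cvtColor(f["color"],cv2.COLOR_RGB2GRAY);n,l,st,c=cv2.connectedComponentsWithStats((g<45).astype(np.uint8))
Rs=Ro.from_euler("ZY",[29.4,-30],degrees=True);nn=Rs.apply([0,0,1]);w2=pickle.load(open("w2.pkl","rb"))
# top-face plane through (first stick TCP contact + 17 mm)
c0=np.array([568.3,245.7,52.1])+16.6*nn
def hit(p):
    o,e=ray(f,p);return o+e*((c0-o)@nn)/(e@nn)
for i in range(1,n):
    if st[i,4]>800 and c[i][1]<260:
        r=cv2.minAreaRect(np.argwhere(l==i)[:,::-1].astype(np.float32));print(st[i],c[i],r)
        q=l==i;y0,y1=st[i,1],st[i,1]+st[i,3]-1
        top=np.flatnonzero(q[y0+5]).mean();bot=np.flatnonzero(q[y1-5]).mean()
        A,B=hit((bot,y1+.5)),hit((top,y0+3.5));L=B-A;print(A,B,"mid",(A+B)/2,np.linalg.norm(L),np.degrees(np.arctan2(L[1],L[0]))-90)
        M=(A+B)/2;T=M-16.6*nn;print("TCP",T,"back",T+40*nn,"spacing",np.linalg.norm(T-[568.3,245.7,52.1]));go(T+40*nn,[2.618,0,2.084])
E
```

```text
[437.4  329.55 170.81] [2.63 0.   2.08]
[ 243  154   33   94 2599] [259.15 203.23] ((259.0, 200.5), (93.0, 32.0), 90.0)
[515.82 316.17  64.84] [477.8  383.23  64.73] mid [496.81 349.7   64.78] 77.08389997663708 29.551287478921054
TCP [504.04 353.77  50.41] back [486.62 343.96  85.05] spacing 125.74658140442642
at [438.44 330.05 171.81] [2.63 0.   2.08] t 19.45 
dp [-0.28 -0.01  2.49] rot [-0.08  0.04 -0.06]
```

```bash
python3 -c "
from go import *
go([480.4,358.2,87],[2.618,0,2.084])"
```

```text
at [438.44 330.05 171.81] [2.63 0.   2.08] t 19.45 
dp [0.11 0.05 2.46] rot [-0.08  0.04 -0.06]
```

Request:
play_rows(dp=[[0.1,0.05,0.8],[0.11,0.05,1.7],[0.11,0.05,2.4],[0.11,0.05,2.46],[0.11,0.05,2.46]], rot=[[-0.08,0,-0.06],[-0.08,0,-0.06],[-0.08,0,-0.06],[-0.08,0,-0.06],[-0.08,0,-0.06]])

```text
clock: 19.87
eef_pos: [481.8, 358.2, 85.8]
tcp_rot: [2.618, 0.005, 2.081]
contact_force: [-0.3, 0.2, -0.3]
opening: 0.6
grasp_force: 0.0
```

```bash
python3 -c "
from go import *
go([497.8,368,53],[2.618,0,2.084])"
```

```text
at [481.83 358.22  85.84] [2.62 0.   2.08] t 19.8667 
dp [ 0.02 -0.01  0.94] rot [0.   0.05 0.  ]
```

Request:
play_rows(dp=[[0.02,0,0.3],[0.02,0,0.6],[0.02,0,0.8],[0.02,0,0.94],[0.02,0,0.94]], rot=[[0,0,0],[0,0,0],[0,0,0],[0,0,0],[0,0,0]])

```text
clock: 20.28
eef_pos: [498.2, 368.9, 56.5]
tcp_rot: [2.617, 0.006, 2.085]
contact_force: [0.9, 0.4, 0.5]
opening: 0.602
grasp_force: 0.0
```

Request:
play_rows(dp=[[0,0,0.05],[0,0,0.08],[0,0,0.08]], rot=[[0,0,0],[0,0,0],[0,0,0]])

```text
clock: 20.53
eef_pos: [498.7, 369.7, 54.2]
tcp_rot: [2.62, 0.005, 2.086]
contact_force: [-0.2, 0.4, 0.7]
opening: 0.603
grasp_force: 0.0
```

Request:
play_rows(dp=[[0,0,0],[0,0,0],[0,0,0],[0,0,0],[0,0,0]], rot=[[0,0,0],[0,0,0],[0,0,0],[0,0,0],[0,0,0]], fingers=0.2, grip_force=40)

```text
clock: 20.95
eef_pos: [498.1, 369.5, 53.9]
tcp_rot: [2.62, 0.004, 2.085]
contact_force: [-3.1, -2.2, 6.2]
opening: 0.296
grasp_force: 39.6
```

Request:
play_rows(dp=[[0,0,0],[0,0,-0.5],[0,0,-1.1],[0,0,-1.8],[0,0,-2.6]], rot=[[0,0,0],[0,0,0],[0,0,0],[0,0,0],[0,0,0]])

```text
clock: 21.37
eef_pos: [465.0, 348.8, 122.8]
tcp_rot: [2.621, 0.009, 2.082]
contact_force: [0.9, -0.2, 0.2]
opening: 0.29
grasp_force: 39.8
```

```bash
python3 -c "
from go import *
go([625.4,34.3,175],[3.1416,0,1.902])"
```

```text
at [464.99 348.77 122.84] [2.62 0.01 2.08] t 21.3667 
dp [-8.83  0.31 -1.24] rot [ 4.97 -0.37  1.7 ]
```

Request:
play_rows(dp=[[-0.4,0,-0.7],[-1.1,0,-1.3],[-2.0,0.1,-1.6],[-2.9,0.1,-1.6],[-3.8,0.1,-1.6]], rot=[[0.5,0,0.2],[1.5,-0.1,0.5],[2.5,-0.2,0.85],[3.5,-0.3,1.2],[4.6,-0.35,1.5]])

```text
clock: 21.78
eef_pos: [513.4, 206.4, 185.8]
tcp_rot: [3.063, -0.005, 1.934]
contact_force: [2.3, 1.0, -0.9]
opening: 0.291
grasp_force: 39.8
```

```bash
python3 -c "
from go import *
go([625.4,34.3,175],[3.1416,0,1.902])"
```

```text
at [513.41 206.42 185.82] [ 3.06 -0.    1.93] t 21.7833 
dp [-5.02  1.06  0.33] rot [ 0.75 -0.06  0.31]
```

Request:
play_rows(dp=[[-0.9,0.2,0.1],[-1.8,0.4,0.1],[-2.8,0.6,0.2],[-3.7,0.8,0.3],[-4.6,1.0,0.33]], rot=[[0.75,0,0.3],[0.75,0,0.3],[0.75,-0.06,0.3],[0.75,-0.06,0.3],[0.75,-0.06,0.31]])

```text
clock: 22.2
eef_pos: [617.1, 47.0, 171.0]
tcp_rot: [-3.141, 0.003, 1.9]
contact_force: [-0.3, 0.6, -0.2]
opening: 0.292
grasp_force: 39.8
```

Request:
play_rows(dp=[[-0.42,0.06,0],[-0.42,0.06,0],[-0.42,0.06,0],[-0.42,0.06,0]], rot=[[0,0,0],[0,0,0],[0,0,0],[0,0,0]])

```text
clock: 22.53
eef_pos: [623.8, 34.3, 171.6]
tcp_rot: [3.142, 0.003, 1.9]
contact_force: [0.0, 1.3, 0.0]
opening: 0.291
grasp_force: 39.8
```

```bash
python3 - <<'E'
from go import *;from rig import optics;import pickle
s=telemetry.sense();f=wristify(optics.grab_frame("wrist"),s);pickle.dump(f,open("w5.pkl","wb"))
tcp=s["eef_pos"];Rt=Ro.from_euler("xyz",s["tcp_rot"]);w3=pickle.load(open("w3.pkl","rb"))
for w in(w3,f):
    g=cv2.cvtColor(w["color"],cv2.COLOR_RGB2GRAY);print([int(np.flatnonzero(g[100:260,c]<45)[0])+100 for c in(235,245,257,268,278)],[tuple(np.flatnonzero(g[r,200:320]<45)[[0,-1]]+200) for r in(170,190,210)])
r=int(np.median([np.flatnonzero(g[100:260,c]<45)[0]+100 for c in(245,257,268)]))
print("end in tool",Rt.inv().apply(plane(f,(257,r),tcp[2]-1.4)-tcp))
for x in blobs(f["color"],(100,120,40),(130,255,255),None,60)[:2]:print("blue",x[0],x[1],plane(f,x[1],81))
go([568.2,12.2,95],[3.1416,0,1.902])
E
```

```text
[163, 151, 151, 172, 181] [(np.int64(223), np.int64(289)), (np.int64(223), np.int64(288)), (np.int64(224), np.int64(288))]
[160, 153, 164, 172, 180] [(np.int64(223), np.int64(269)), (np.int64(223), np.int64(288)), (np.int64(224), np.int64(287))]
end in tool [48.38 -0.6   1.25]
blue 257 [178.04 285.87] [587.28 -48.98  81.  ]
blue 173 [165.98 116.59] [547.09  72.14  81.  ]
at [623.8   34.64 171.72] [3.14 0.   1.9 ] t 22.5833 
dp [-0.07 -1.5   1.92] rot [ 0.    0.03 -0.01]
```

```bash
python3 - <<'E'
import pickle,cv2,numpy as np
for n in("w3","w5"):
    w=pickle.load(open(n+".pkl","rb"));g=cv2.cvtColor(w["color"],cv2.COLOR_RGB2GRAY).astype(int)
    for c in(245,257,270):print(n,c,g[140:182:2,c])
E
```

```text
w3 245 [169 167 163 165 174 132  49  51  50  48  48  45  43  41  39  38  38  35
  34  33  33]
w3 257 [179 174 170 171 177  87  53  53  51  51  50  48  45  44  42  40  39  38
  38  38  34]
w3 270 [172 167 166 169 176  89  55  56  56  53  54  51  50  47  47  45  43  42
  43  42  40]
w5 245 [168 167 164 165 173 180  50  50  48  46  47  45  43  41  40  37  36  35
  34  32  32]
w5 257 [173 167 166 170 170 177  53  51  50  50  49  47  44  42  40  41  39  39
  38  37  37]
w5 270 [170 164 167 168 169 172  55  56  54  55  53  52  50  48  45  45  43  42
  43  42  39]
```

Request:
play_rows(dp=[[0,-0.7,0],[0,-1.4,0],[-0.06,-1.48,0.6],[-0.06,-1.48,1.4],[-0.06,-1.48,1.9]], rot=[[0,0,0],[0,0,0],[0,0,0],[0,0,0],[0,0,0]])

```text
clock: 23.0
eef_pos: [567.9, 13.1, 94.6]
tcp_rot: [3.141, 0.003, 1.902]
contact_force: [0.0, 0.8, -2.0]
opening: 0.293
grasp_force: 39.9
```

Request:
play_rows(dp=[[0,0,0],[0,0,0]], rot=[[0,0,0],[0,0,0]])

```text
clock: 23.17
eef_pos: [568.5, 13.0, 95.5]
tcp_rot: [-3.14, 0.003, 1.902]
contact_force: [-0.5, 1.2, -1.1]
opening: 0.296
grasp_force: 39.8
```

```bash
python3 -c "
from go import *
go([568.8,12.3,82],[3.1416,0,1.902])"
```

```text
at [568.49  13.02  95.46] [-3.14  0.    1.9 ] t 23.1667 
dp [-0.02  0.    0.34] rot [-0.01  0.03 -0.  ]
```

Request:
play_rows(dp=[[-0.02,0,0.1],[-0.02,0,0.2],[-0.02,0,0.3],[-0.02,0,0.36],[-0.02,0,0.36]], rot=[[0,0.03,0],[0,0.03,0],[0,0.03,0],[0,0.03,0],[0,0.03,0]])

```text
clock: 23.58
eef_pos: [569.6, 11.2, 81.2]
tcp_rot: [3.141, 0.001, 1.9]
contact_force: [-0.5, -0.2, -0.8]
opening: 0.293
grasp_force: 39.8
```

Request:
play_rows(dp=[[0,0,0.03],[0,0,0.05],[0,0,0.05]], rot=[[0,0,0],[0,0,0],[0,0,0]])

```text
clock: 23.83
eef_pos: [570.0, 11.2, 79.8]
tcp_rot: [3.14, 0.001, 1.9]
contact_force: [-0.4, 0.6, 1.5]
opening: 0.296
grasp_force: 40.2
```

Request:
play_rows(dp=[[0,0,0.03],[0,0,0.03]], rot=[[0,0,0],[0,0,0]])

```text
clock: 24.0
eef_pos: [570.0, 11.2, 79.6]
tcp_rot: [3.14, 0.001, 1.9]
contact_force: [-6.1, -1.4, 15.7]
opening: 0.296
grasp_force: 41.8
```

Request:
play_rows(dp=[[0,0,-0.12],[0.05,0,-0.12],[0.05,0,-0.12],[0.05,0,-0.06],[0.05,0,-0.04]], rot=[[0,0,0],[0,0,0],[0,0,0],[0,0,0],[0,0,0]])

```text
clock: 24.42
eef_pos: [569.1, 13.2, 79.6]
tcp_rot: [3.141, 0.001, 1.9]
contact_force: [-4.3, 1.1, 15.8]
opening: 0.293
grasp_force: 41.8
```

Request:
play_rows(dp=[[0,0,0],[0,0,0]], rot=[[0,0,0],[0,0,0]])

```text
clock: 24.58
eef_pos: [569.1, 13.2, 79.7]
tcp_rot: [3.141, 0.0, 1.9]
contact_force: [-1.7, 0.9, 3.1]
opening: 0.295
grasp_force: 40.4
```

Light contact. I'll release and watch.

Request:
play_rows(dp=[[0,0,0],[0,0,0],[0,0,0],[0,0,0],[0,0,0]], rot=[[0,0,0],[0,0,0],[0,0,0],[0,0,0],[0,0,0]], fingers=0.55)

```text
clock: 25.0
eef_pos: [569.0, 13.1, 79.7]
tcp_rot: [3.141, 0.001, 1.9]
contact_force: [0.1, 0.0, 0.3]
opening: 0.552
grasp_force: 0.0
```

Request:
play_rows(dp=[[0,0,0],[0,0,0],[0,0,0],[0,0,0],[0,0,0]], rot=[[0,0,0],[0,0,0],[0,0,0],[0,0,0],[0,0,0]])

```text
clock: 25.42
eef_pos: [569.2, 13.1, 79.9]
tcp_rot: [3.141, 0.001, 1.9]
contact_force: [0.2, 0.1, 0.6]
opening: 0.552
grasp_force: 0.0
```

Request:
play_rows(dp=[[0,0,0],[0,0,0],[0,0,0],[0,0,0],[0,0,0]], rot=[[0,0,0],[0,0,0],[0,0,0],[0,0,0],[0,0,0]])

```text
clock: 25.83
eef_pos: [569.1, 13.1, 79.8]
tcp_rot: [3.141, 0.001, 1.9]
contact_force: [-0.2, 0.1, -0.3]
opening: 0.552
grasp_force: 0.0
```

```bash
python3 tilt.py 2
```

```text
R [187.64 206.16] 32 [187.62 201.94] [array([188.6, 209.7]), array([186.6, 202.5])]
L [274.9  189.95] 27 [274.   193.93] [array([274.7, 193.7]), array([275.1, 186.2])]
25.8833 [ 0.17 -0.46 -0.2 ]
```

View pics/tilt2.png

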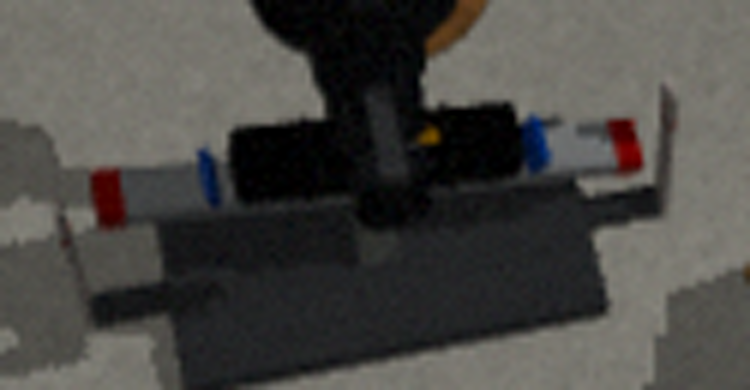

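The beam's +y end is right down: the red ends are now at (107,197) and (627,146), about ±18 mm off level, which is the 0.18 rad limit. This stick is hollow-cast and goes in the red tray. I'll tilt the tool to match before gripping.

Request:
play_rows(dp=[[0,0,0],[0.02,0,0],[0.03,0,0],[0.03,0,0]], rot=[[0,-0.6,0],[0,-1.2,0],[0,-1.7,0],[0,-1.7,0]])

```text
clock: 26.27
eef_pos: [568.1, 15.3, 79.6]
tcp_rot: [3.141, 0.181, 1.902]
contact_force: [-0.5, -0.0, -0.3]
opening: 0.549
grasp_force: 0.0
```

Request:
play_rows(dp=[[0,0,0],[0,0,0],[0,0,0],[0,0,0],[0,0,0]], rot=[[0,0,0],[0,0,0],[0,0,0],[0,0,0],[0,0,0]], fingers=0.2, grip_force=45)

```text
clock: 26.68
eef_pos: [569.0, 14.2, 80.1]
tcp_rot: [3.14, 0.178, 1.899]
contact_force: [-3.0, 5.2, 5.4]
opening: 0.288
grasp_force: 45.0
```

Request:
play_rows(dp=[[0,0,0],[0,0,-0.2],[0,0,-0.7],[0,0,-1.4],[0,0,-2.2]], rot=[[0,0,0],[0,0,0],[0,0,0],[0,0,0],[0,0,0]])

```text
clock: 27.1
eef_pos: [562.5, 28.5, 166.4]
tcp_rot: [-3.139, 0.178, 1.9]
contact_force: [0.9, -0.6, 0.2]
opening: 0.294
grasp_force: 44.3
```

```bash
python3 -c "
from go import *
# red tray centre and yaw: mean of both views
go([603,-264,140],[3.1416,0,np.radians(92.5)]);s=telemetry.sense();print(s['opening'],s['contact_force'],s['wrist_torque'])"
```

```text
at [562.48  28.47 166.42] [-3.14  0.18  1.9 ] t 27.1 
dp [-7.02 -1.4   1.94] rot [0.22 1.69 2.72]
0.29355988193434646 [ 0.89 -0.6   0.24] [0.12 0.01 0.01]
```

Request:
play_rows(dp=[[-0.4,-0.1,0.07],[-1.2,-0.25,0.2],[-2.0,-0.4,0.36],[-2.9,-0.6,0.52],[-3.7,-0.75,0.68]], rot=[[0,0.3,0.5],[0.1,0.7,1.1],[0.1,1.0,1.6],[0.2,1.35,2.2],[0.22,1.69,2.72]])

```text
clock: 27.52
eef_pos: [584.1, -125.2, 166.8]
tcp_rot: [3.137, -0.002, 1.612]
contact_force: [0.8, -0.2, -0.8]
opening: 0.288
grasp_force: 44.3
```

```bash
python3 -c "
from go import *
go([603,-264,140],[3.1416,0,np.radians(92.5)])"
```

```text
at [ 584.13 -125.2   166.77] [ 3.14 -0.    1.61] t 27.5167 
dp [-3.49  0.32  0.67] rot [ 0.04 -0.01 -0.02]
```

Request:
play_rows(dp=[[-0.9,0.1,0],[-1.8,0.2,0],[-2.7,0.3,0],[-3.49,0.32,0.3],[-3.49,0.32,0.67]], rot=[[0,0,0],[0,0,0],[0,0,0],[0,0,0],[0,0,0]])

```text
clock: 27.93
eef_pos: [604.1, -268.7, 140.5]
tcp_rot: [3.134, 0.004, 1.612]
contact_force: [-0.1, 0.2, -0.2]
opening: 0.287
grasp_force: 44.3
```

Request:
play_rows(dp=[[0,0,0.3],[0,0,1.1],[0,0,1.9],[0,0,2.6],[0,0,2.8]], rot=[[0,0,0],[0,0,0],[0,0,0],[0,0,0],[0,0,0]])

```text
clock: 28.35
eef_pos: [600.2, -259.9, 22.7]
tcp_rot: [-3.139, -0.003, 1.616]
contact_force: [-0.6, 0.6, -1.2]
opening: 0.291
grasp_force: 44.4
```

```bash
python3 - <<'E'
from go import *;from rig import optics
go([603,-264,9],[3.1416,0,np.radians(92.5)])
f=optics.grab_frame("top");hsv=cv2.cvtColor(f["color"],cv2.COLOR_RGB2HSV)
f=optics.grab_frame("scene");m=cv2.inRange(cv2.cvtColor(f["color"],cv2.COLOR_RGB2HSV),np.array((0,150,40)),np.array((10,255,255)))
s=telemetry.sense();Rt=Ro.from_euler("xyz",s["tcp_rot"])
# does the held stick project with tray red on all sides?
for e in((70,0),(-70,0),(0,50),(0,-50)):
    P=s["eef_pos"]+Rt.apply([e[0],e[1],0]);P[2]=4;p=proj(f,P).astype(int);print(e,p,m[p[1],p[0]])
E
```

```text
at [ 600.16 -259.87   22.67] [-3.14 -0.    1.62] t 28.35 
dp [-0.11  0.07  0.34] rot [-0.03 -0.03  0.01]
(70, 0) [148 214] 255
(-70, 0) [ 91 210] 255
(0, 50) [114 231] 255
(0, -50) [124 194] 0
```

Request:
play_rows(dp=[[-0.05,0,0.1],[-0.1,0.05,0.2],[-0.1,0.05,0.28],[-0.1,0.05,0.32],[-0.1,0.05,0.32]], rot=[[0,0,0],[0,0,0],[0,0,0],[0,0,0],[0,0,0]])

```text
clock: 28.87
eef_pos: [605.7, -265.9, 14.7]
tcp_rot: [3.138, 0.0, 1.615]
contact_force: [-0.8, 0.6, -1.7]
opening: 0.287
grasp_force: 44.4
```

Request:
play_rows(dp=[[0,0,0.02],[0,0,0.04],[0,0,0.04]], rot=[[0,0,0],[0,0,0],[0,0,0]])

```text
clock: 29.12
eef_pos: [605.5, -265.8, 12.8]
tcp_rot: [3.138, -0.0, 1.615]
contact_force: [-0.7, 0.5, -0.6]
opening: 0.291
grasp_force: 44.4
```

Request:
play_rows(dp=[[0,0,0.05],[0,0,0.1],[0,0,0.1]], rot=[[0,0,0],[0,0,0],[0,0,0]])

```text
clock: 29.37
eef_pos: [605.2, -265.7, 8.2]
tcp_rot: [3.139, -0.0, 1.615]
contact_force: [-0.3, -0.8, 0.0]
opening: 0.292
grasp_force: 44.4
```

Request:
play_rows(dp=[[0,0,0.03],[0,0,0.04],[0,0,0.04]], rot=[[0,0,0],[0,0,0],[0,0,0]])

```text
clock: 29.62
eef_pos: [605.5, -265.8, 7.5]
tcp_rot: [3.138, -0.0, 1.615]
contact_force: [-1.7, 1.3, 4.2]
opening: 0.293
grasp_force: 44.9
```

Request:
play_rows(dp=[[0,0,0.01],[0,0,0.02],[0,0,0.02]], rot=[[0,0,0],[0,0,0],[0,0,0]])

```text
clock: 29.87
eef_pos: [605.5, -265.8, 7.4]
tcp_rot: [3.138, -0.0, 1.615]
contact_force: [-3.8, 3.0, 12.2]
opening: 0.288
grasp_force: 45.9
```

Request:
play_rows(dp=[[0,0,0],[0,0,0],[0,0,0],[0,0,0]], rot=[[0,0,0],[0,0,0],[0,0,0],[0,0,0]], fingers=0.45)

```text
clock: 30.2
eef_pos: [605.5, -265.8, 6.1]
tcp_rot: [3.138, -0.0, 1.615]
contact_force: [-0.0, -0.4, -0.4]
opening: 0.451
grasp_force: 0.0
```

Request:
play_rows(dp=[[0,0,-0.3],[0,0,-1.0],[0,0,-2.0],[0,0,-3.0],[0,0,-4.0]], rot=[[0,0,0],[0,0,0],[0,0,0],[0,0,0],[0,0,0]])

```text
clock: 30.62
eef_pos: [604.6, -265.7, 168.6]
tcp_rot: [3.139, -0.0, 1.615]
contact_force: [1.2, -0.9, -0.2]
opening: 0.445
grasp_force: 0.0
```

Request:
play_rows(dp=[[0,0.9,-0.5],[0,1.8,-0.8],[0,2.6,-0.8],[0,3.0,-0.8],[0,3.0,-0.8]], rot=[[0,0,0],[0,0,0],[0,0,0],[0,0,0],[0,0,0]])

```text
clock: 31.03
eef_pos: [727.9, -260.0, 199.7]
tcp_rot: [3.136, 0.0, 1.616]
contact_force: [-1.1, 0.4, -0.6]
opening: 0.449
grasp_force: 0.0
```

```bash
python3 - <<'E'
from rig import optics;import cv2
f=optics.grab_frame("scene");cv2.imwrite("pics/end.png",cv2.resize(f["color"][90:330,60:380],(800,600),interpolation=cv2.INTER_CUBIC)[...,::-1])
E
```

```text
(no output)
```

View pics/end.png

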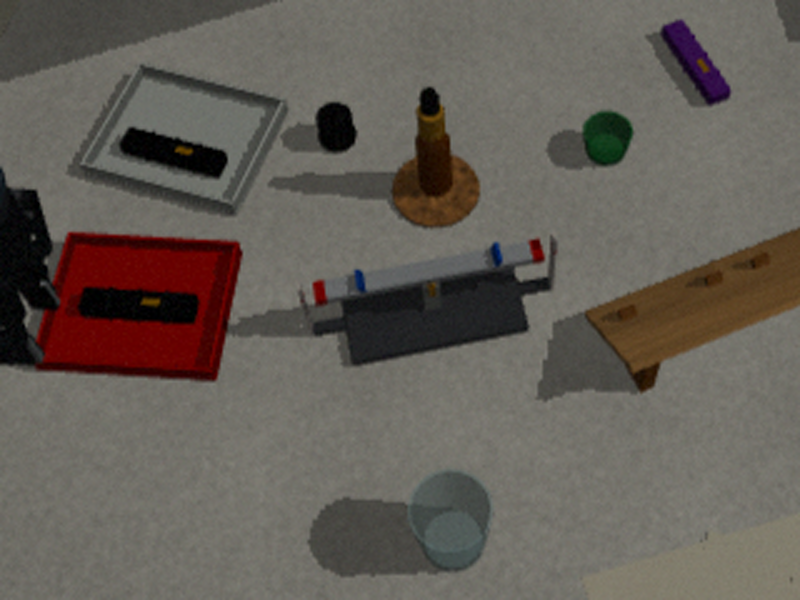

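The final view shows one stick flat in the white tray at (173,152) and the other flat in the red tray at (138,304). The bottle is upright on the coaster at (433,150). The pot, cup and tumbler are undisturbed, and the arm is clear.

```bash
python3 -c "
from rig import r;print(r.sign_off())"
```

```text
the job is handed in; nothing more can be done
None
```

I handed the job in at about 31 s of the 72 s limit: the bottle stands upright on the coaster, the level stick lies flat in the white tray and the hollow-cast one in the red tray, and the final view shows the cup, pot and tumbler where they were.

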